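# Coop key from behind two others on a crowded hook

### The job

I need the blue-block coop key, which hangs at the back of the crowded hook. First move the yellow and the white key, one at a time, to the spare hook, pressing each one back gently but firmly (about 7 newtons, never over 12) until the spring bumper gives, so that they hang close together with the front of that hook left free; then take the blue key off and set it down in the red bowl, without dropping it, and leave the green feed tin where it stands.

Things in the scene. Friction and masses are not known exactly. Their poses are not given: they have to be found in the camera images.
- crowded_hook: fixed steel stand holding all three keys, left or right. Origin on the bench under the bar; x runs along the level square bar (10 mm, top at z = 160 mm) from its open front end, x = -85 mm, towards the robot, to the post face, x = +55. Lip 8 mm high on the bar, x = -85 to -79: lift a block 8 to 18 mm off its rest to pass. Post 168 mm tall; base plate x = 20 to 120, 120 mm wide
- spare_hook: the empty stand, like the other, with a bumper on its bar. Origin on the bench under the bar; x runs along the level square bar (10 mm, top at z = 160 mm) from its open front end, x = -85 mm, towards the robot, to the post face, x = +55. Lip 8 mm high on the bar, x = -85 to -79: lift a block 8 to 18 mm off its rest to pass. Post 168 mm tall; base plate x = 20 to 120, 120 mm wide
- stop: spring bumper on the spare bar; origin where bar meets post (hook x = +55, z = 155 mm). Black face, 34 x 34 mm, facing the open end, 25 to 56 mm in front of the origin: varies, NOT measured: feel for it. Damped spring, 2 N/mm over 14 mm, then solid. Press each key back with 4 to 12 N for half a second (the second through the first; a block dragging on the bar loses some push); over 12 N damages it
- key_yellow_mid (a point): centre of the yellow wooden block, half-way up. On the crowded hook, front or middle. Block 28 (x, along the bar) x 44 (y) x 50 mm (z); window right through it along x, 24 wide, from 13 below to 15 mm above the centre. Rigid steel key below it, to 65 mm under the centre. About 90 g. Hanging at rest on a bar: axes as the hook's, centre 145 mm above the bench
- key_white_mid (a point): centre of the white wooden block, half-way up. On the crowded hook, front or middle. Block 28 (x, along the bar) x 44 (y) x 50 mm (z); window right through it along x, 24 wide, from 13 below to 15 mm above the centre. Rigid steel key below it, to 65 mm under the centre. About 90 g. Hanging at rest on a bar: axes as the hook's, centre 145 mm above the bench
- key_blue_mid (a point): centre of the blue wooden block, half-way up. Rear key, 27 mm before the post; gaps between blocks 6 to 14 mm. Block 28 (x, along the bar) x 44 (y) x 50 mm (z); window right through it along x, 24 wide, from 13 below to 15 mm above the centre. Rigid steel key below it, to 65 mm under the centre. About 90 g. Hanging at rest on a bar: axes as the hook's, centre 145 mm above the bench
- bowl: red ceramic egg bowl, empty, loose, 700 g; rim 180 mm across, 55 mm high, inner floor about 90 mm across and 6 mm above the bench; origin at the centre of its underside. To the left or the right
- feed_tin: bystander: squat green tin with steel lid, 94 mm across, 76 mm high; origin at the centre of its underside. On the side opposite to the bowl
Things that resemble listed ones, but are neither listed nor needed, are in the scene too. What is shaped like the part that bears key_white_mid but pink or turquoise is not meant.

How it is judged:
By the outcome, as a careful person would: the job done as asked, in the order asked, and still so for the second after the job is handed in, with the robot touching nothing.
It also fails if it takes over 72 s, if anything falls off the work surface, if the arm or the gripper's body presses on something with over 40 N, if the wrist force passes 120 N, or if a joint passes its speed limit or range.

### The arm

A 6-joint arm with a two-finger parallel gripper is mounted at the origin on the work surface. World frame = base frame: x ahead of the robot, y to its left, z up, the work surface at z = 0. Lengths are in m, angles in rad, forces in N, time in s.
With the tool pointing down it reaches from about 0.325 to 0.925 m from the base axis. Payload 3.1 kg.
Tool frame: the origin (TCP) lies on the mounting face of the last link; the fingertips stand arm.tips_ahead ahead of it and the grasp point (between the pads) lies 155 mm ahead of it (arm.tips_ahead is the distance from the TCP to the fingertips, in m); y points along the fingers, x is the direction in which the jaws open and shut, and the axes are right-handed (so a half turn about y gives the same grasp; the last joint's range is limited). The gripper opens to 85 mm and grips with 20 to 120 N. Pads are 22 mm wide; open, the fingers measure 114 mm over their backs; the gripper's body (76 mm by 85 mm) begins 54 mm behind the grasp point. The pads swing forward as they close: fully open they stand 13 mm farther back than shut.
Start: joints at [-1.412, 0.217, 1.613, -0, 1.311, -0.112], TCP at [0.167, -0.602, 0.405] pointing down, gripper open.
Joint ranges: [-2.75, 2.75], [-0.78, 2.1], [0.31, 2.55], [-1.13, 4.27], [0.13, 2.63], [-2.58, 2.58]. Speed limits (rad/s): [2.79, 2.79, 3.14, 3.14, 3.14, 3.14].

### API

Orientations are given as a unit quaternion [x, y, z, w].
In Python, from plant import telemetry, imaging, arm gives the robot as it stands.
- The arm moves only by the tool apply_moves, never from a script. Its argument "steps" is a list of rows, each a list of 2 entries, a list of its own where there are three numbers: the shift along the tool's x, y, z in m, then the turn, a rotation vector about the tool's x, y, z in degrees. A call has 1 to 8 rows; each row shifts and turns the commanded pose from where the row before left it, along the tool's axes as they then stand; what a row does not reach is not made up. A row lasts 1/8 s, in which the tool goes at most 62.5 mm and 10.7 degrees, less where a joint would pass 70% of its speed; a pose out of reach is approached as far as the arm can. A call with a gripper value outside its range is refused whole. "grip" is the opening, from 0 (shut) to 1 (fully open), set as the call begins (left out, the last holds). The fingers move at their own pace and stop on an object; the grip force is fixed at half the most. Time passes only in rows, so rows that do not move let the fingers close. It gives the time, the measured TCP pose, the force and the opening at its end, in the units of the state.
- telemetry.state(): the state, without advancing time (a new reading comes with each control period).
- imaging.read_camera(name): name is "scene" or "top" or "wrist"; returns the picture (480x640x3 uint8, red, green, blue); there is no depth.
- imaging.camera_model(name): a dict with "fx", "fy", "cx", "cy" (pixels), "distortion" ([k1, k2, p1, p2, k3] as OpenCV has them; the pictures are not rectified), "rvec" (rotation vector, rad) and "tvec" (3), from world to camera coordinates, as OpenCV has them; the wrist camera has in their place "hand_eye" (4x4, takes a point from camera to tool coordinates, whose origin is the TCP and whose axes are the tool frame's). Camera axes: x right, y down, z forward; pixel columns grow to the right and rows downward; lengths in m; the calibration is good to about 2 mm. A picture is of the moment at which its call begins: read the wrist's pose just before it. camera_model takes no time and is no camera call.
- arm.sign_off(): hands the job in, once; it reports no verdict.
The state is a dict: "t": time; "qpos": joint angles; "joint_vel": joint speeds; "tau": joint torques, N m; "tool_pos": TCP position; "ee_rot": TCP orientation; "contact_force": force on the tool from outside, world axes, zero at the start; "ft_torque": the same for the moment, N m; "gripper_width": opening from 0.0 (shut) to 1.0 (fully open).
Only numpy, scipy, OpenCV 4.12 (cv2) and the standard library are available. Lean on these libraries where they do the work, as an engineer would, in place of code of your own. Each camera call takes 0.05 s, during which the arm holds its last target.

## Working session

There is one attempt and no reset: what is moved stays moved. The work goes in short steps, Python scripts to look and compute and a tool call to move; the robot and the scene stay as the last step left them, time stands still between calls to the robot, and variables do not carry over. Pictures are saved under pics/ and viewed, and the job is handed in when it is done.

Besides the shell and the picture viewer there is one more tool, called after "Request:" in YAML: its name, and indented under it one key for each argument. apply_moves: Moves the arm, as the interface text tells. Its arguments: {"type":"object","properties":{"steps":{"type":"array"},"grip":{"type":"number"}},"required":["steps"]}

```bash
ls -a; mkdir -p pics; python3 - <<'E'
from plant import telemetry, imaging, arm
import cv2
s=telemetry.state(); print(s); print(arm.tips_ahead)
for n in ("scene","top","wrist"):
    im=imaging.read_camera(n); cv2.imwrite(f"pics/{n}0.png",im[:,:,::-1]); print(n,imaging.camera_model(n))
E
```

```text
.
..
pics
{'t': 0.0, 'qpos': array([-1.41220601e+00,  2.17791476e-01,  1.61489059e+00, -9.15441193e-06,
        1.31127623e+00, -1.12160026e-01]), 'joint_vel': array([ 2.06459412e-04, -4.60975500e-05,  1.75436171e-03,  1.42257812e-03,
        1.33654644e-03,  2.73332149e-04]), 'tau': array([ 1.77334837e-04, -3.96851599e+01, -3.03852367e+01, -3.03685902e-04,
        9.54262388e-03,  7.01871073e-06]), 'tool_pos': array([ 0.16714266, -0.60183948,  0.40336736]), 'ee_rot': array([-0.56233126,  0.42855053, -0.42733625,  0.56348179]), 'contact_force': array([ 1.08279542, -0.45012173,  0.6463388 ]), 'ft_torque': array([-0.00960378,  0.00389103, -0.01421595]), 'gripper_width': 1.000996907624456}
0.1734
scene {'fx': 510.83150407572526, 'fy': 510.83150407572526, 'cx': 319.3213464012155, 'cy': 241.80526907066672, 'distortion': array([0.00771857, 0.        , 0.        , 0.        , 0.        ]), 'rvec': array([ 1.72406467,  1.90051271, -0.68985833]), 'tvec': array([ 0.02461822, -0.315458  ,  1.5570337 ])}
top {'fx': 582.3022128194973, 'fy': 582.3022128194973, 'cx': 323.0439962970631, 'cy': 243.02241546308733, 'distortion': array([-0.0409209,  0.       ,  0.       ,  0.       ,  0.       ]), 'rvec': array([ 2.13751091, -2.1811302 ,  0.12140819]), 'tvec': array([0.02448961, 0.5472263 , 1.0629102 ])}
wrist {'fx': 351.2008255492278, 'fy': 351.2008255492278, 'cx': 319.65511661930213, 'cy': 235.3434265867983, 'distortion': array([-0.06498625,  0.        ,  0.        ,  0.        ,  0.        ]), 'hand_eye': array([[ 9.99999869e-01,  4.08256624e-04,  3.09890143e-04,
         7.53816549e-04],
       [-1.88202292e-04, -2.69897730e-01,  9.62888976e-01,
         2.95620482e-02],
       [ 4.76744449e-04, -9.62888908e-01, -2.69897617e-01,
         6.88980093e-02],
       [ 0.00000000e+00,  0.00000000e+00,  0.00000000e+00,
         1.00000000e+00]])}
```

View pics/scene0.png

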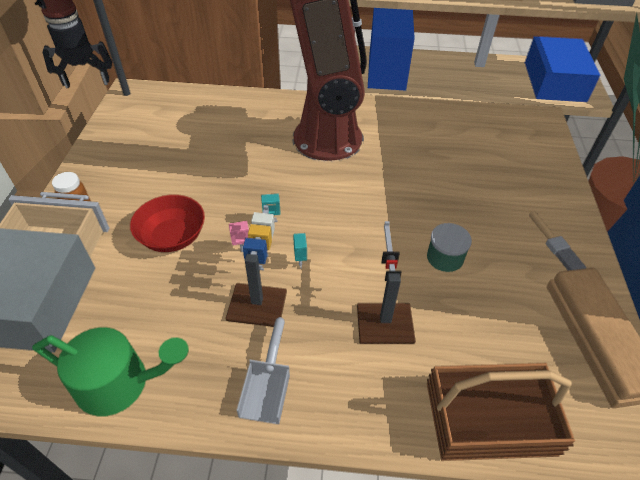

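View pics/top0.png

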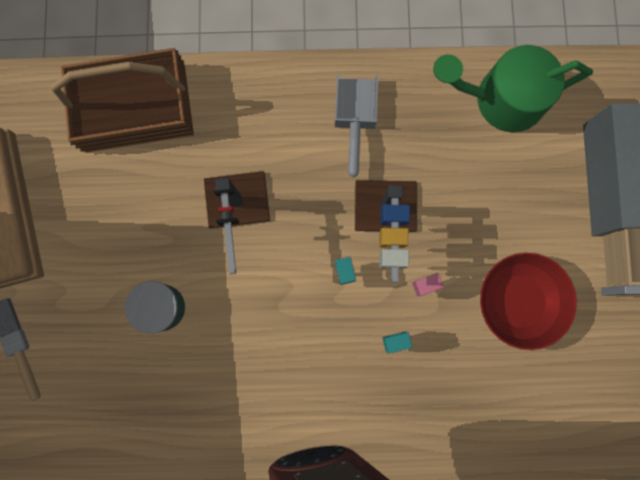

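View pics/wrist0.png

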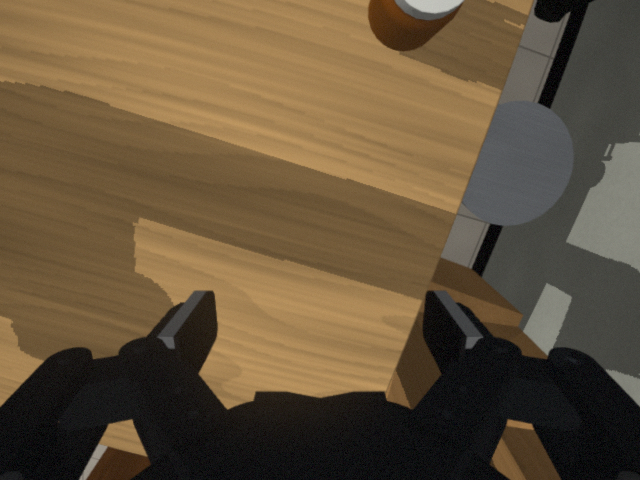

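```bash
python3 - <<'E'
from plant import telemetry
from scipy.spatial.transform import Rotation as R
s=telemetry.state();print(R.from_quat(s['ee_rot']).as_matrix().round(3),s['t'])
E
```

```text
[[ 0.268 -0.     0.964]
 [-0.964  0.002  0.268]
 [-0.002 -1.     0.   ]] 0.15
```

```bash
cat > h.py <<'E'
import cv2, numpy as np
from plant import telemetry, imaging, arm
from scipy.spatial.transform import Rotation as R
def ray(n,px,st=None):
    m=imaging.camera_model(n);K=np.array([[m['fx'],0,m['cx']],[0,m['fy'],m['cy']],[0,0,1.]])
    p=cv2.undistortPoints(np.array(px,float).reshape(-1,1,2),K,m['distortion']).reshape(-1,2)
    d=np.c_[p,np.ones(len(p))]
    if n=='wrist':
        H=m['hand_eye'];Rt=R.from_quat(st['ee_rot']).as_matrix()
        return Rt@H[:3,3]+st['tool_pos'],d@(Rt@H[:3,:3]).T
    Rw=cv2.Rodrigues(m['rvec'])[0];return -Rw.T@m['tvec'],d@Rw
def plane(n,px,z,st=None):
    o,d=ray(n,px,st);return o+d*((z-o[2])/d[:,2])[:,None]
def tri(n1,p1,n2,p2,s1=None,s2=None):
    o1,d1=ray(n1,[p1],s1);o2,d2=ray(n2,[p2],s2);A=np.c_[d1[0],-d2[0]];t=np.linalg.lstsq(A,o2-o1,rcond=None)[0]
    a=o1+d1[0]*t[0];b=o2+d2[0]*t[1];return (a+b)/2,np.linalg.norm(a-b)
def crop(im,x0,y0,x1,y1,k,f):
    cv2.imwrite(f,cv2.resize(im[y0:y1,x0:x1],None,fx=k,fy=k,interpolation=cv2.INTER_CUBIC))
E
python3 - <<'E'
import cv2
from h import crop
t=cv2.imread('pics/top0.png');s=cv2.imread('pics/scene0.png')
crop(t,180,160,460,360,2.8,'pics/tc.png');crop(s,190,180,430,350,3.2,'pics/sc.png')
E
```

```text
(no output)
```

View pics/tc.png

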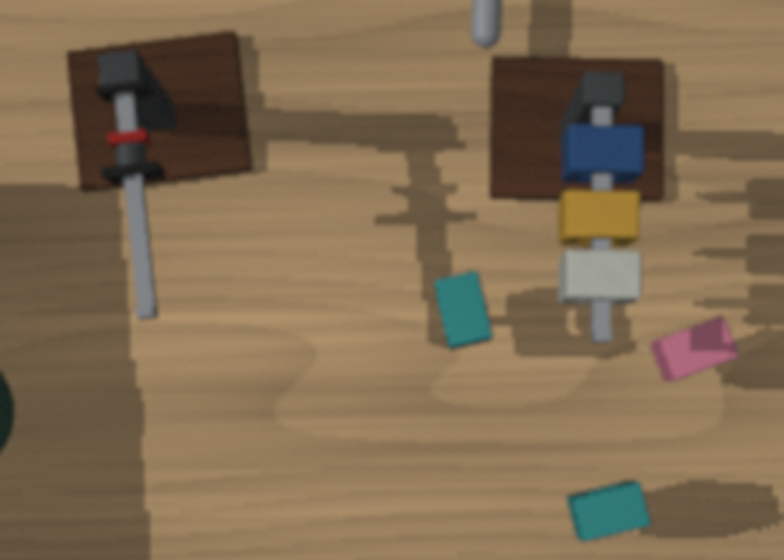

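View pics/sc.png

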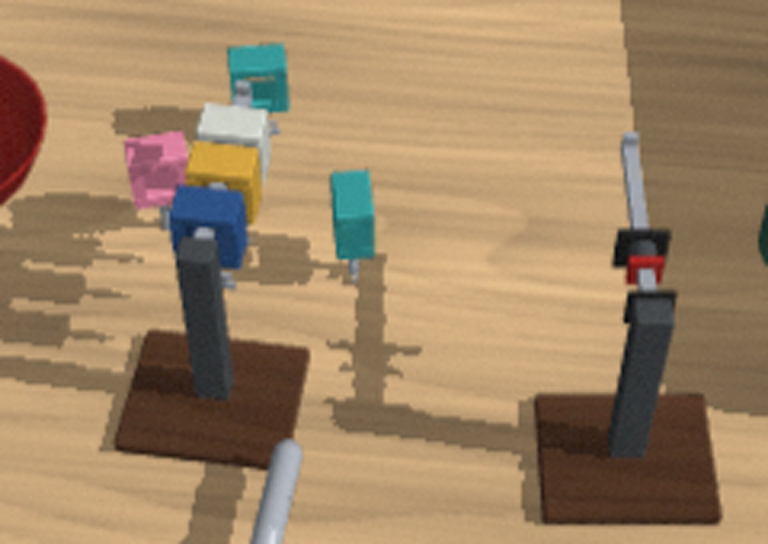

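```bash
python3 - <<'E'
from h import *
T=lambda u,v:(180+(u+.5)/2.8-.5,160+(v+.5)/2.8-.5)
S=lambda u,v:(190+(u+.5)/3.2-.5,180+(v+.5)/3.2-.5)
# top-face centres from masks in top view
t=cv2.imread('pics/top0.png');hsv=cv2.cvtColor(t,cv2.COLOR_BGR2HSV)
# triangulate block-top corners: (left far..)
def cen(pts): return np.mean(pts,0)
topf={'white':[T(562,250),T(640,250),T(638,300),T(564,299)],'yellow':[T(564,191),T(640,191),T(638,237),T(562,236)],'blue':[T(566,125),T(644,125),T(642,172),T(568,171)]}
for k,p in topf.items():
    P=plane('top',p,0.170);print(k,P.round(4).tolist(),cen(P).round(4))
print('bar crowded tip',plane('top',[T(602,341)],.16).round(4),'bar near blue/post',plane('top',[T(602,107)],.16).round(4), 'gap',plane('top',[T(601,244)],.16))
print('lip top', plane('top',[T(602,341)],.168))
print('spare tip',plane('top',[T(147,317)],.16).round(4),'at bumper',plane('top',[T(134,178)],.16).round(4),'post side',plane('top',[T(124,95)],.16).round(4))
print('bumper face',plane('top',[T(106,177),T(162,176)],.155).round(4))
print('post tops',plane('top',[T(121,71),T(603,88)],.168).round(4))
print('tri tip crowd',tri('top',T(602,341),'scene',S(243,85)),'spare',tri('top',T(147,317),'scene',S(630,137)))
# base plate corners
for n,pts in {'sp':[T(68,52),T(236,32),T(251,170),T(82,189)],'cr':[T(492,57),T(662,61),T(663,198),T(491,197)]}.items(): 
  P=plane('top',pts,0.01);print(n,P.round(4).tolist())
# decoys
for n,a,b in [('turqL',T(462,274),S(352,172)),('turqF',T(604,486),S(258,46))]: print(n,tri('top',a,'scene',b))
m=cv2.inRange(hsv,(0,150,60),(8,255,255))|cv2.inRange(hsv,(172,150,60),(180,255,255))
c=max(cv2.findContours(m,0,1)[0],key=cv2.contourArea);e=cv2.fitEllipse(c);print(e)
P=plane('top',[e[0]],.055)[0];print('bowl',P,plane('top',[(481,300),(577,300),(528,253),(528,349)],.055).round(4))
print('tin',plane('top',[(151,307)],.076))
E
```

```text
white [[0.5197, -0.0808, 0.17], [0.5188, -0.1265, 0.17], [0.4895, -0.1242, 0.17], [0.491, -0.0811, 0.17]] [ 0.5047 -0.1031  0.17  ]
yellow [[0.5546, -0.0831, 0.17], [0.5537, -0.1278, 0.17], [0.5265, -0.1256, 0.17], [0.528, -0.081, 0.17]] [ 0.5407 -0.1044  0.17  ]
blue [[0.5939, -0.0855, 0.17], [0.593, -0.1316, 0.17], [0.5649, -0.1294, 0.17], [0.5664, -0.0858, 0.17]] [ 0.5796 -0.1081  0.17  ]
bar crowded tip [[ 0.4665 -0.1036  0.16  ]] bar near blue/post [[ 0.6062 -0.1084  0.16  ]] gap [[ 0.52386071 -0.10494699  0.16      ]]
lip top [[ 0.46611028 -0.10265035  0.168     ]]
spare tip [[0.486  0.1641 0.16  ]] at bumper [[0.5691 0.1717 0.16  ]] post side [[0.6196 0.1778 0.16  ]]
bumper face [[0.5708 0.1894 0.155 ]
 [0.5707 0.1558 0.155 ]]
post tops [[ 0.6325  0.1782  0.168 ]
 [ 0.6161 -0.1084  0.168 ]]
tri tip crowd (array([ 0.46637261, -0.10372781,  0.16382091]), np.float64(0.0011614574330363271)) spare (array([0.4858659 , 0.16387238, 0.16226062]), np.float64(0.00020878823249791405))
sp [[0.6821, 0.2431, 0.01], [0.6937, 0.1258, 0.01], [0.5962, 0.1162, 0.01], [0.5855, 0.233, 0.01]]
cr [[0.6721, -0.0518, 0.01], [0.6669, -0.1697, 0.01], [0.5709, -0.1666, 0.01], [0.5741, -0.0485, 0.01]]
turqL (array([ 0.51031804, -0.0233544 ,  0.13171029]), np.float64(0.00030826185691475746))
turqF (array([ 0.38056215, -0.10828257,  0.11843177]), np.float64(0.002896132519426401))
((527.9984130859375, 300.85821533203125), (93.55409240722656, 97.25689697265625), 139.7872772216797)
bowl [ 0.4309385  -0.35866575  0.055     ] [[ 0.4344 -0.2725  0.055 ]
 [ 0.4304 -0.4493  0.055 ]
 [ 0.5187 -0.3639  0.055 ]
 [ 0.3442 -0.3537  0.055 ]]
tin [[0.43341692 0.32370842 0.076     ]]
```

```bash
cat >> h.py <<'E'
def delta(p,yaw):
    """shift in tool axes of a down-pointing tool of given yaw (deg), + turn about tool y needed"""
    s=telemetry.state();M=R.from_quat(s['ee_rot']).as_matrix();y0=np.degrees(np.arctan2(M[1,2],M[0,2]))
    a=np.radians(yaw);Z=np.array([np.cos(a),np.sin(a),0]);X=np.array([np.sin(a),-np.cos(a),0])
    d=np.array(p)-s['tool_pos'];print('t',s['t'],'pos',s['tool_pos'].round(4),'yaw',y0.round(2),'turn y',(y0-yaw).round(2),'shift mm',(1000*np.array([d@X,-d[2],d@Z])).round(1),'F',s['contact_force'].round(2),'g',round(s['gripper_width'],3),'ydir',M[:,1].round(3))
def hook(x,y=0,h='c'):
    o,a={'c':((.5514,-.1065),-1.95),'s':((.5706,.1724),5.7)}[h];a=np.radians(a)
    return np.array(o)+x*np.array([np.cos(a),np.sin(a)])+y*np.array([-np.sin(a),np.cos(a)])
E
python3 - <<'E'
from h import *
T=lambda u,v:(180+(u+.5)/2.8-.5,160+(v+.5)/2.8-.5)
S=lambda u,v:(190+(u+.5)/3.2-.5,180+(v+.5)/3.2-.5)
print(tri('top',T(472,341),'scene',S(352,172)),tri('top',T(612,532),'scene',S(258,46)))
print(plane('top',[T(695,350)],.1))
delta([.5045,-.104,.403],-1.95)
E
```

```text
(array([ 0.47160726, -0.02931558,  0.08777954]), np.float64(0.0013359487479588281)) (array([ 0.35081862, -0.1151701 ,  0.08927913]), np.float64(0.0017277202202413315))
[[ 0.46254668 -0.16865502  0.1       ]]
t 0.15 pos [ 0.1672 -0.6019  0.4036] yaw 15.52 turn y 17.47 shift mm [-509.1    0.6  320.2] F [ 0.81  0.07 -0.27] g 0.996 ydir [-0.     0.002 -1.   ]
```

White, yellow and blue at top px (395,258), (394,236), (396,213). Lookalikes: turquoise (345,270) and (398,342), pink (428,284), which stand on the bench (~90 mm tall). The crop confirms white is the front key, yellow the middle one.

Request:
apply_moves:
  steps:
    - [[0,0,0],[0,8.8,0]]
    - [[0,0,0],[0,8.7,0]]
    - [[-0.046,0,0.029],[0,0,0]]
    - [[-0.046,0,0.029],[0,0,0]]
    - [[-0.046,0,0.029],[0,0,0]]
    - [[-0.046,0,0.029],[0,0,0]]
    - [[-0.046,0,0.029],[0,0,0]]
    - [[-0.046,0,0.029],[0,0,0]]

```text
t: 1.15
tool_pos: [0.3512, -0.3307, 0.4045]
ee_rot: [0.491, -0.509, 0.509, -0.491]
contact_force: [0.7, -0.9, 0.3]
gripper_width: 1.002
```

Request:
apply_moves:
  steps:
    - [[-0.046,0,0.029],[0,0,0]]
    - [[-0.046,0,0.029],[0,0,0]]
    - [[-0.046,0,0.029],[0,0,0]]
    - [[-0.046,0,0.029],[0,0,0]]
    - [[-0.046,0,0.029],[0,0,0]]
    - [[0,0,0],[0,0,0]]

```text
t: 1.9
tool_pos: [0.5047, -0.1047, 0.4044]
ee_rot: [-0.492, 0.507, -0.507, 0.493]
contact_force: [-0.1, -1.6, 0.5]
gripper_width: 0.997
```

```bash
python3 - <<'E'
from h import *
delta([.5045,-.104,.300],-1.95)
s=telemetry.state();im=imaging.read_camera('wrist');cv2.imwrite('pics/w1.png',im[:,:,::-1]);np.save('w1.npy',np.r_[s['tool_pos'],s['ee_rot']])
E
```

```text
t 1.9 pos [ 0.5047 -0.1047  0.4044] yaw -1.66 turn y 0.29 shift mm [ -0.7 104.4  -0.2] F [-0.13 -1.62  0.5 ] g 0.997 ydir [-0.     0.001 -1.   ]
```

View pics/w1.png

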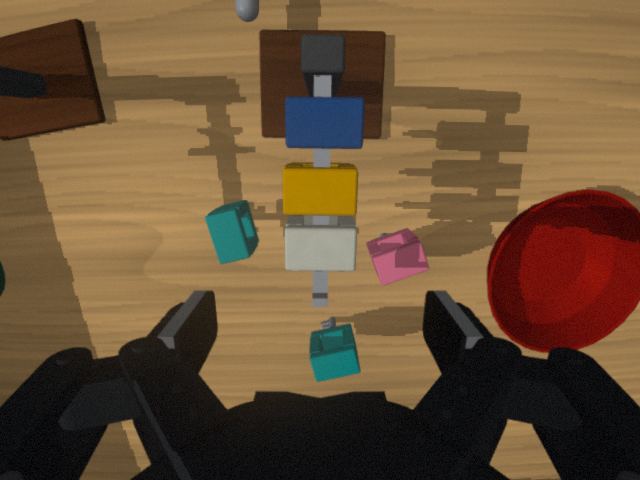

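```bash
python3 - <<'E'
from h import *
v=np.load('w1.npy');st=dict(tool_pos=v[:3],ee_rot=v[3:])
for n,p in dict(white=[(285,227),(356,225),(356,270),(286,269)],yellow=[(283,166),(358,166),(357,214),(283,214)],blue=[(286,97),(364,97),(362,148),(286,147)]).items():
    print(n,plane('wrist',p,.17,st).mean(0).round(4))
print('tip',plane('wrist',[(320,305)],.16,st).round(4),plane('wrist',[(322,85)],.16,st).round(4))
E
```

```text
white [ 0.5082 -0.1059  0.17  ]
yellow [ 0.5437 -0.1066  0.17  ]
blue [ 0.5818 -0.1101  0.17  ]
tip [[ 0.4647 -0.1043  0.16  ]] [[ 0.603  -0.1093  0.16  ]]
```

Request:
apply_moves:
  steps:
    - [[0,0.03,0.001],[0,0.3,0]]
    - [[0,0.03,0],[0,0,0]]
    - [[0,0.03,0],[0,0,0]]
    - [[0,0.014,0],[0,0,0]]
    - [[0,0,0],[0,0,0]]

```text
t: 2.58
tool_pos: [0.5037, -0.1083, 0.2997]
ee_rot: [-0.49, 0.511, -0.509, 0.489]
contact_force: [0.3, 0.2, -0.2]
gripper_width: 1.0
```

Request:
apply_moves:
  steps:
    - [[0,0,0],[0,0,0]]
    - [[0,0,0],[0,0,0]]
    - [[0,0,0],[0,0,0]]
    - [[0,0,0],[0,0,0]]
    - [[0,0,0],[0,0,0]]
    - [[0,0,0],[0,0,0]]
  grip: 0.2

```text
t: 3.32
tool_pos: [0.5053, -0.1078, 0.3023]
ee_rot: [0.49, -0.509, 0.511, -0.49]
contact_force: [-0.3, 0.4, 5.7]
gripper_width: 0.509
```

```bash
python3 - <<'E'
from h import *
delta([.5045,-.104,.300],-1.95)
s=telemetry.state();im=imaging.read_camera('wrist');cv2.imwrite('pics/w2.png',im[:,:,::-1])
im=imaging.read_camera('scene')[:,:,::-1];crop(im,190,150,350,300,4,'pics/s2.png')
E
```

```text
t 3.325 pos [ 0.5053 -0.1078  0.3023] yaw -2.27 turn y -0.32 shift mm [-3.7  2.3 -0.9] F [-0.29  0.37  5.71] g 0.509 ydir [ 0.003 -0.001 -1.   ]
```

View pics/w2.png

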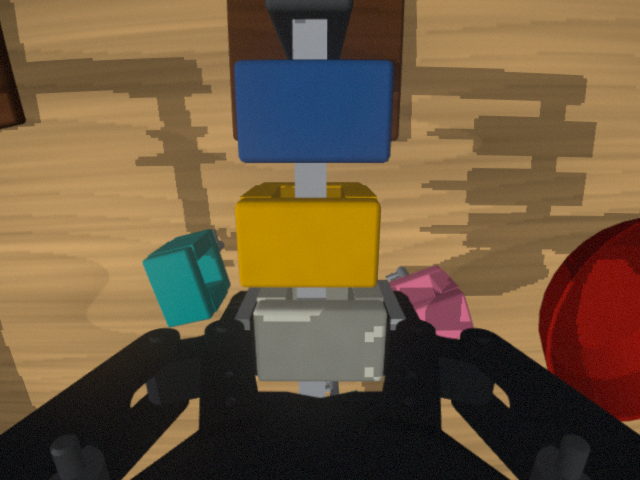

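View pics/s2.png

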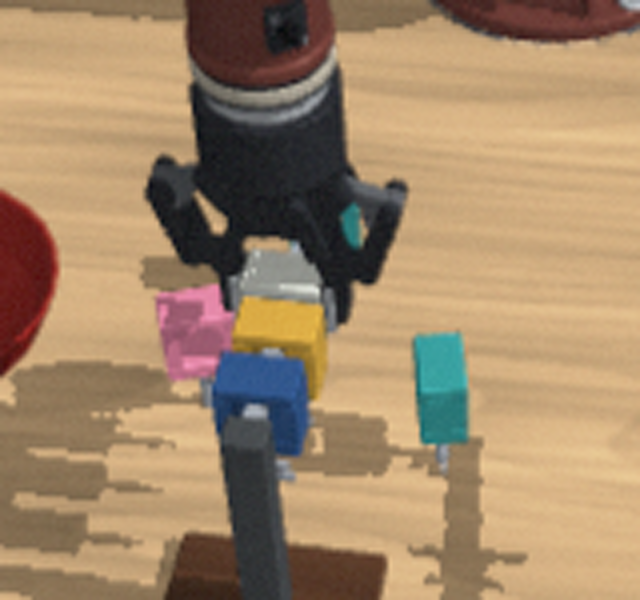

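Request:
apply_moves:
  steps:
    - [[-0.001,-0.005,0],[0,0,0]]
    - [[-0.001,-0.005,0],[0,-0.2,0]]
    - [[-0.001,-0.003,0],[0,0,0]]
    - [[0,0,0],[0,0,0]]

```text
t: 3.92
tool_pos: [0.5047, -0.1045, 0.3138]
ee_rot: [0.491, -0.509, 0.509, -0.491]
contact_force: [-0.3, 0.3, -0.6]
gripper_width: 0.513
```

```bash
python3 - <<'E'
from h import *
delta(np.r_[hook(-.115,0),.315],-1.95)
im=imaging.read_camera('wrist');cv2.imwrite('pics/w3.png',im[:,:,::-1])
E
```

```text
t 3.925 pos [ 0.5047 -0.1045  0.3138] yaw -2.07 turn y -0.12 shift mm [  0.4  -1.2 -68.2] F [-0.35  0.28 -0.55] g 0.513 ydir [ 0. -0. -1.]
```

View pics/w3.png

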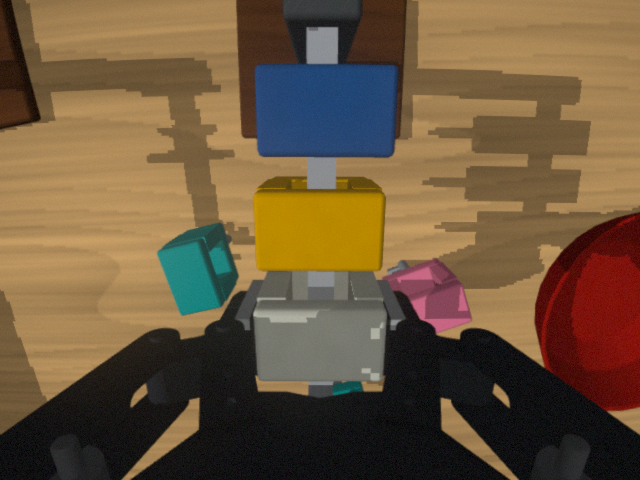

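Request:
apply_moves:
  steps:
    - [[0,0,-0.012],[0,0,0]]
    - [[0,0,-0.012],[0,0,0]]
    - [[0,0,0],[0,0,0]]

```text
t: 4.35
tool_pos: [0.4793, -0.1035, 0.3132]
ee_rot: [-0.491, 0.51, -0.509, 0.49]
contact_force: [0.2, 0.4, -1.5]
gripper_width: 0.509
```

Request:
apply_moves:
  steps:
    - [[0,0,-0.015],[0,0,0]]
    - [[0,0,-0.015],[0,0,0]]
    - [[0,0,-0.015],[0,0,0]]
    - [[0,0,0],[0,0,0]]

```text
t: 4.85
tool_pos: [0.4344, -0.1019, 0.3134]
ee_rot: [-0.491, 0.509, -0.509, 0.491]
contact_force: [0.3, -0.0, -0.7]
gripper_width: 0.51
```

```bash
python3 - <<'E'
from h import *
delta(np.r_[hook(-.115,0,'s'),.40],5.7)
im=imaging.read_camera('wrist');cv2.imwrite('pics/w4.png',im[:,:,::-1])
E
```

```text
t 4.85 pos [ 0.4344 -0.1019  0.3134] yaw -2.12 turn y -7.82 shift mm [-259.4  -86.6   47.8] F [ 0.27 -0.04 -0.72] g 0.51 ydir [-0.001  0.    -1.   ]
```

View pics/w4.png

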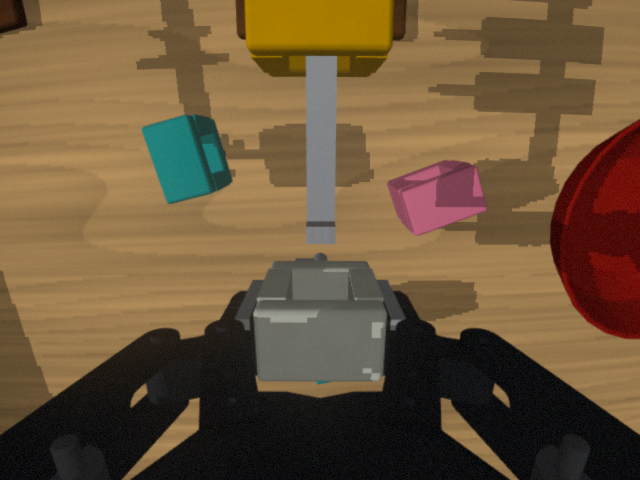

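Request:
apply_moves:
  steps:
    - [[0,-0.044,0],[0,0,0]]
    - [[0,-0.043,0],[0,-7.8,0]]
    - [[-0.052,0,0.0095],[0,0,0]]
    - [[-0.052,0,0.0095],[0,0,0]]
    - [[-0.052,0,0.0095],[0,0,0]]
    - [[-0.052,0,0.0095],[0,0,0]]
    - [[-0.051,0,0.0095],[0,0,0]]
    - [[0,0,0],[0,0,0]]

```text
t: 5.9
tool_pos: [0.4574, 0.1633, 0.401]
ee_rot: [-0.525, 0.473, -0.473, 0.526]
contact_force: [0.1, -0.5, -1.1]
gripper_width: 0.508
```

```bash
python3 - <<'E'
from h import *
delta(np.r_[hook(-.115,0,'s'),.315],5.7)
s=telemetry.state();np.save('w5.npy',np.r_[s['tool_pos'],s['ee_rot']])
im=imaging.read_camera('wrist');cv2.imwrite('pics/w5.png',im[:,:,::-1])
E
```

```text
t 5.9 pos [0.4574 0.1633 0.401 ] yaw 6.03 turn y 0.33 shift mm [ 2.2 86.  -1.4] F [ 0.15 -0.53 -1.14] g 0.508 ydir [ 0.001  0.001 -1.   ]
```

View pics/w5.png

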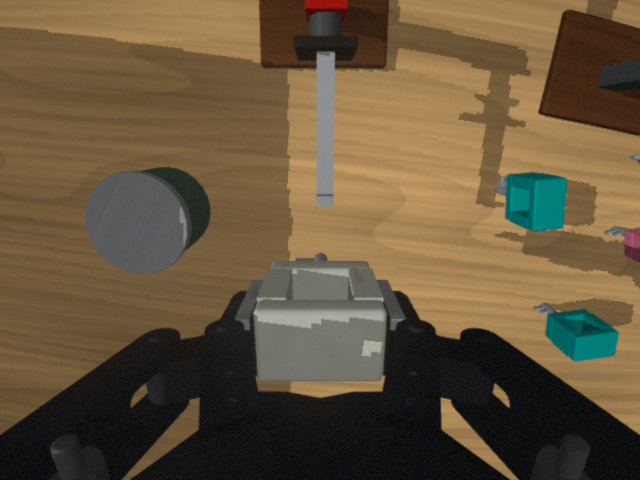

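```bash
python3 - <<'E'
from h import *
v=np.load('w5.npy');st=dict(tool_pos=v[:3],ee_rot=v[3:])
P=plane('wrist',[(325,205),(325.5,54)],.16,st);d=P[1]-P[0];print(P.round(4),np.degrees(np.arctan2(d[1],d[0])))
print(hook(-.085,0,'s'))
E
```

```text
[[0.4868 0.1627 0.16  ]
 [0.5717 0.1717 0.16  ]] 6.06873863427064
[0.48602028 0.16395782]
```

Request:
apply_moves:
  steps:
    - [[0.0026,0.03,0],[0,0.2,0]]
    - [[0,0.03,0],[0,0,0]]
    - [[0,0.027,0],[0,0,0]]
    - [[0,0,0],[0,0,0]]

```text
t: 6.45
tool_pos: [0.4564, 0.1562, 0.3113]
ee_rot: [0.525, -0.477, 0.475, -0.521]
contact_force: [0.4, 0.3, -0.5]
gripper_width: 0.507
```

```bash
python3 - <<'E'
from h import *
delta(np.r_[hook(-.045,0,'s'),.315],5.85)
im=imaging.read_camera('wrist');cv2.imwrite('pics/w6.png',im[:,:,::-1])
im=imaging.read_camera('scene')[:,:,::-1];crop(im,330,150,480,290,4,'pics/s6.png')
E
```

```text
t 6.45 pos [0.4564 0.1562 0.3113] yaw 5.41 turn y -0.44 shift mm [-4.6 -3.7 70.3] F [ 0.41  0.31 -0.47] g 0.507 ydir [-0.006 -0.002 -1.   ]
```

View pics/w6.png

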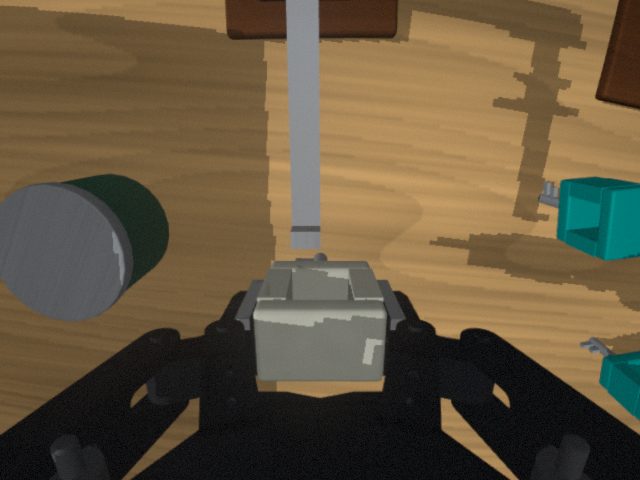

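View pics/s6.png

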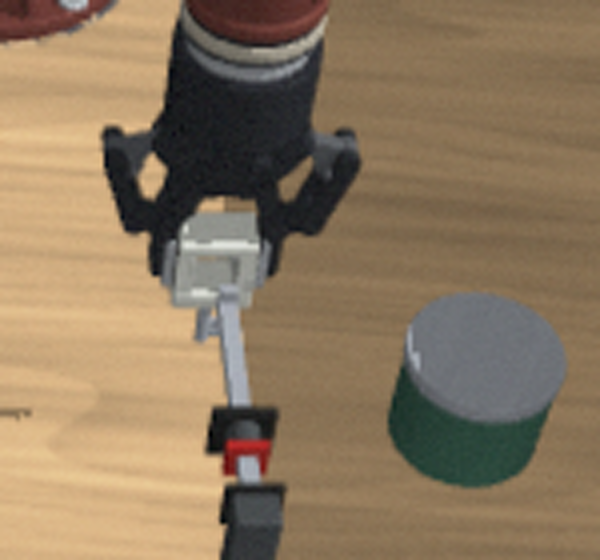

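Request:
apply_moves:
  steps:
    - [[-0.0025,0,0],[0,-0.2,0]]
    - [[0,0,0],[0,0,0]]
    - [[0,0,0],[0,0,0]]

```text
t: 6.92
tool_pos: [0.4574, 0.1604, 0.3145]
ee_rot: [-0.524, 0.474, -0.475, 0.525]
contact_force: [-1.2, -0.4, -0.8]
gripper_width: 0.515
```

```bash
python3 - <<'E'
from h import *
delta(np.r_[hook(-.045,0,'s'),.315],5.85)
s=telemetry.state();st=s
im=imaging.read_camera('wrist');cv2.imwrite('pics/w7.png',im[:,:,::-1])
E
```

```text
t 6.925 pos [0.4574 0.1604 0.3145] yaw 5.73 turn y -0.12 shift mm [-0.6 -0.5 68.8] F [-1.18 -0.43 -0.77] g 0.515 ydir [ 0.001  0.    -1.   ]
```

View pics/w7.png

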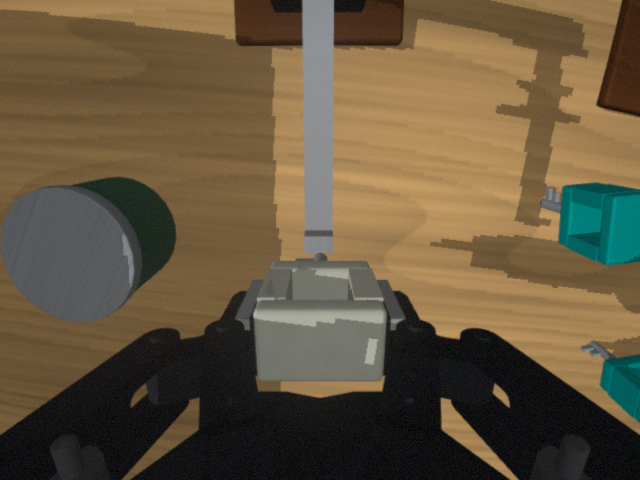

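Request:
apply_moves:
  steps:
    - [[0,0,0.01],[0,0,0]]
    - [[0,0,0.01],[0,0,0]]
    - [[0,0,0.012],[0,0,0]]
    - [[0,0,0],[0,0,0]]

```text
t: 7.48
tool_pos: [0.4903, 0.1635, 0.3139]
ee_rot: [-0.524, 0.474, -0.475, 0.524]
contact_force: [-0.9, 0.1, -0.7]
gripper_width: 0.512
```

Request:
apply_moves:
  steps:
    - [[0,0,0.012],[0,-0.1,0]]
    - [[-0.0005,0,0.012],[0,0,0]]
    - [[0,0,0.012],[0,0,0]]
    - [[0,0,0],[0,0,0]]
    - [[0,0,0],[0,0,0]]

```text
t: 8.1
tool_pos: [0.5247, 0.1675, 0.3135]
ee_rot: [0.525, -0.474, 0.474, -0.524]
contact_force: [0.6, -0.3, -0.9]
gripper_width: 0.508
```

```bash
python3 - <<'E'
from h import *
delta(np.r_[hook(-.045,0,'s'),.304],5.85)
im=imaging.read_camera('wrist');cv2.imwrite('pics/w8.png',im[:,:,::-1])
E
```

```text
t 8.1 pos [0.5247 0.1675 0.3135] yaw 5.82 turn y -0.03 shift mm [-0.3  9.5  1.2] F [ 0.62 -0.3  -0.94] g 0.508 ydir [-0.001 -0.    -1.   ]
```

View pics/w8.png

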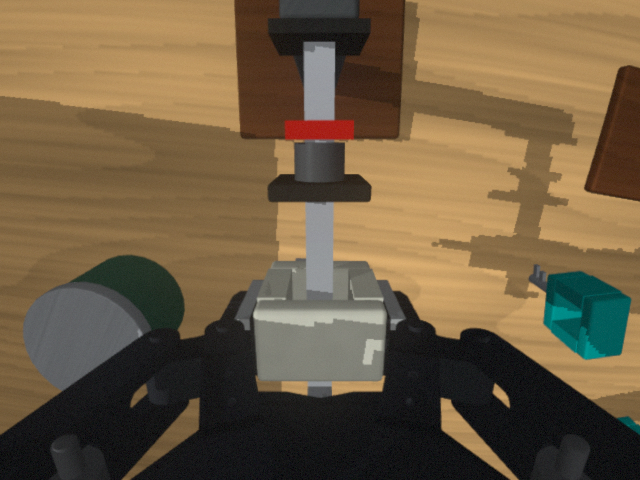

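Request:
apply_moves:
  steps:
    - [[0,0.004,0],[0,0,0]]
    - [[0,0.0045,0],[0,0,0]]
    - [[0,0,0.008],[0,0,0]]
    - [[0,0,0.008],[0,0,0]]
    - [[0,0,0.005],[0,0,0]]
    - [[0,0,0],[0,0,0]]
    - [[0,0,0],[0,0,0]]

```text
t: 9.02
tool_pos: [0.5457, 0.1697, 0.3052]
ee_rot: [0.525, -0.474, 0.474, -0.525]
contact_force: [0.2, -1.0, -0.6]
gripper_width: 0.508
```

```bash
python3 - <<'E'
from h import *
delta(np.r_[hook(-.014,0,'s'),.304],5.85)
im=imaging.read_camera('wrist');cv2.imwrite('pics/w9.png',im[:,:,::-1])
E
```

```text
t 9.025 pos [0.5457 0.1697 0.3052] yaw 5.81 turn y -0.04 shift mm [-0.2  1.2 11.1] F [ 0.2  -0.96 -0.61] g 0.508 ydir [-0. -0. -1.]
```

View pics/w9.png

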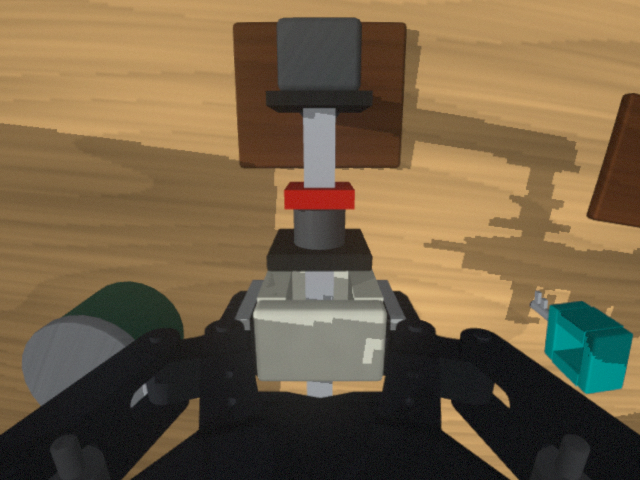

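Request:
apply_moves:
  steps:
    - [[0,0,0.002],[0,0,0]]
    - [[0,0,0.002],[0,0,0]]
    - [[0,0,0.002],[0,0,0]]
    - [[0,0,0.001],[0,0,0]]
    - [[0,0,0],[0,0,0]]

```text
t: 9.7
tool_pos: [0.5527, 0.1704, 0.3052]
ee_rot: [0.525, -0.474, 0.474, -0.525]
contact_force: [0.3, -0.3, -1.1]
gripper_width: 0.51
```

Request:
apply_moves:
  steps:
    - [[0,0,0.001],[0,0,0]]
    - [[0,0,0.001],[0,0,0]]
    - [[0,0,0],[0,0,0]]

```text
t: 10.07
tool_pos: [0.5547, 0.1706, 0.3052]
ee_rot: [-0.525, 0.474, -0.474, 0.525]
contact_force: [0.1, -0.1, -0.2]
gripper_width: 0.507
```

Request:
apply_moves:
  steps:
    - [[0,0,0.001],[0,0,0]]
    - [[0,0,0.001],[0,0,0]]
    - [[0,0,0],[0,0,0]]

```text
t: 10.45
tool_pos: [0.5567, 0.1708, 0.3052]
ee_rot: [-0.525, 0.474, -0.474, 0.525]
contact_force: [-0.1, -0.7, -0.4]
gripper_width: 0.507
```

Request:
apply_moves:
  steps:
    - [[0,0,0.001],[0,0,0]]
    - [[0,0,0],[0,0,0]]

```text
t: 10.7
tool_pos: [0.5576, 0.1709, 0.3052]
ee_rot: [0.525, -0.474, 0.474, -0.525]
contact_force: [-0.9, -0.6, -0.4]
gripper_width: 0.505
```

Request:
apply_moves:
  steps:
    - [[0,0,0.001],[0,0,0]]
    - [[0,0,0],[0,0,0]]

```text
t: 10.95
tool_pos: [0.5584, 0.171, 0.3051]
ee_rot: [0.525, -0.474, 0.474, -0.524]
contact_force: [-1.6, -0.2, 0.1]
gripper_width: 0.51
```

Request:
apply_moves:
  steps:
    - [[0,0,0.001],[0,0,0]]
    - [[0,0,0.001],[0,0,0]]
    - [[0,0,0],[0,0,0]]

```text
t: 11.32
tool_pos: [0.5602, 0.1712, 0.3051]
ee_rot: [0.525, -0.474, 0.474, -0.524]
contact_force: [-5.0, -1.6, 2.5]
gripper_width: 0.509
```

Request:
apply_moves:
  steps:
    - [[0,0,0.001],[0,0,0]]
    - [[0,0,0],[0,0,0]]

```text
t: 11.58
tool_pos: [0.561, 0.1713, 0.3051]
ee_rot: [0.526, -0.475, 0.473, -0.524]
contact_force: [-6.4, -0.5, 3.7]
gripper_width: 0.511
```

Request:
apply_moves:
  steps:
    - [[0,0,0.0003],[0,0,0]]
    - [[0,0,0],[0,0,0]]
    - [[0,0,0],[0,0,0]]

```text
t: 11.95
tool_pos: [0.5612, 0.1713, 0.3051]
ee_rot: [0.526, -0.475, 0.473, -0.524]
contact_force: [-7.1, -1.6, 3.9]
gripper_width: 0.506
```

Request:
apply_moves:
  steps:
    - [[0,0,0],[0,0,0]]
    - [[0,0,0],[0,0,0]]
    - [[0,0,0],[0,0,0]]
    - [[0,0,0],[0,0,0]]

```text
t: 12.45
tool_pos: [0.5612, 0.1713, 0.3051]
ee_rot: [0.526, -0.475, 0.473, -0.524]
contact_force: [-6.6, -0.2, 3.9]
gripper_width: 0.509
```

```bash
python3 - <<'E'
from h import *
delta(np.r_[hook(-.014,0,'s'),.304],5.85)
im=imaging.read_camera('wrist');cv2.imwrite('pics/w10.png',im[:,:,::-1])
E
```

```text
t 12.45 pos [0.5612 0.1713 0.3051] yaw 5.82 turn y -0.03 shift mm [-0.2  1.1 -4.5] F [-6.64 -0.17  3.87] g 0.509 ydir [-0.003 -0.    -1.   ]
```

View pics/w10.png

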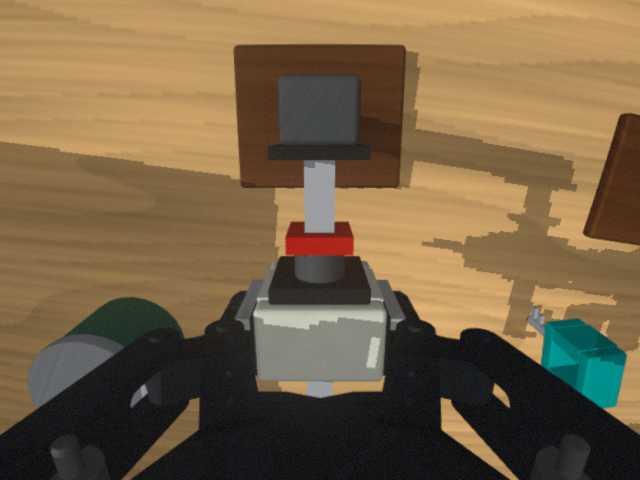

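Request:
apply_moves:
  steps:
    - [[0,0,-0.001],[0,0,0]]
    - [[0,0,-0.001],[0,0,0]]
    - [[0,0,-0.001],[0,0,0]]
    - [[0,0,-0.0005],[0,0,0]]
    - [[0,0.001,0],[0,0,0]]
    - [[0,0.001,0],[0,0,0]]
    - [[0,0,0],[0,0,0]]

```text
t: 13.38
tool_pos: [0.5585, 0.171, 0.3031]
ee_rot: [-0.525, 0.474, -0.474, 0.525]
contact_force: [-2.1, 0.7, 0.2]
gripper_width: 0.505
```

Request:
apply_moves:
  steps:
    - [[0,0.001,-0.0007],[0,0,0]]
    - [[0,0.0005,0],[0,0,0]]
    - [[0,0,0],[0,0,0]]

```text
t: 13.75
tool_pos: [0.558, 0.1709, 0.3023]
ee_rot: [-0.524, 0.474, -0.474, 0.525]
contact_force: [-1.7, -0.3, 2.5]
gripper_width: 0.506
```

Now touching the bar (+2.5 N). Open the fingers partially.

Request:
apply_moves:
  steps:
    - [[0,0,0],[0,0,0]]
    - [[0,0,0],[0,0,0]]
    - [[0,0,0],[0,0,0]]
    - [[0,0,0],[0,0,0]]
  grip: 1.0

```text
t: 14.25
tool_pos: [0.5577, 0.1709, 0.3016]
ee_rot: [0.525, -0.474, 0.474, -0.525]
contact_force: [0.1, 0.1, -0.4]
gripper_width: 0.995
```

Request:
apply_moves:
  steps:
    - [[0,-0.03,0],[0,0,0]]
    - [[0,-0.035,0],[0,0,0]]
    - [[0,-0.035,0],[0,0,0]]
    - [[0,0,0],[0,0,0]]
    - [[0,0,0],[0,0,0]]

```text
t: 14.88
tool_pos: [0.5574, 0.1708, 0.4009]
ee_rot: [0.525, -0.474, 0.474, -0.524]
contact_force: [-0.8, -0.1, 0.7]
gripper_width: 0.998
```

```bash
python3 - <<'E'
from h import *
delta(np.r_[hook(-.010,0.001,'c'),.403],-1.95)
s=telemetry.state();im=imaging.read_camera('wrist');cv2.imwrite('pics/w11.png',im[:,:,::-1]);np.save('w11.npy',np.r_[s['tool_pos'],s['ee_rot']])
E
```

```text
t 14.875 pos [0.5574 0.1708 0.4009] yaw 5.82 turn y 7.77 shift mm [276.4  -2.1  -6.6] F [-0.79 -0.05  0.71] g 0.998 ydir [-0.001 -0.    -1.   ]
```

View pics/w11.png

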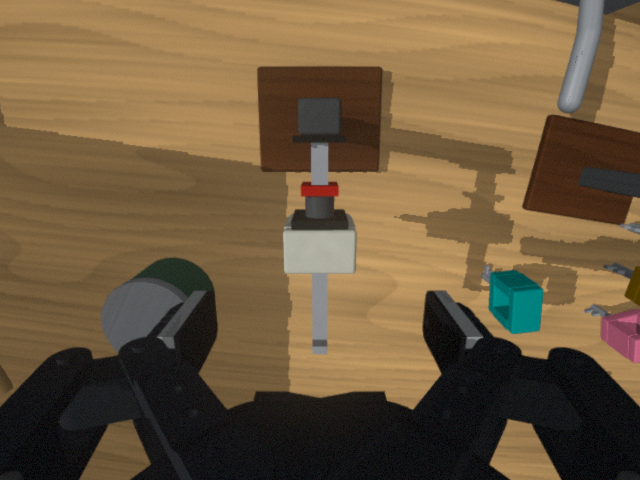

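Request:
apply_moves:
  steps:
    - [[0,0,0],[0,7.8,0]]
    - [[0.055,0,-0.0013],[0,0,0]]
    - [[0.055,0,-0.0013],[0,0,0]]
    - [[0.055,0,-0.0013],[0,0,0]]
    - [[0.055,0,-0.0013],[0,0,0]]
    - [[0.056,0,-0.0014],[0,0,0]]
    - [[0,0,0],[0,0,0]]
    - [[0,0,0],[0,0,0]]

```text
t: 15.92
tool_pos: [0.5411, -0.1046, 0.4]
ee_rot: [-0.491, 0.51, -0.508, 0.491]
contact_force: [-0.3, 0.5, -0.2]
gripper_width: 0.997
```

```bash
python3 - <<'E'
from h import *
delta(np.r_[hook(-.010,0.001,'c'),.300],-1.95)
s=telemetry.state();im=imaging.read_camera('wrist');cv2.imwrite('pics/w12.png',im[:,:,::-1]);np.save('w12.npy',np.r_[s['tool_pos'],s['ee_rot']])
hsv=cv2.cvtColor(im,cv2.COLOR_RGB2HSV);m=cv2.inRange(hsv,(15,150,150),(30,255,255))
c=max(cv2.findContours(m,0,1)[0],key=cv2.contourArea);r=cv2.minAreaRect(c);print(r);print(plane('wrist',cv2.boxPoints(r),.17,s).mean(0))
E
```

```text
t 15.925 pos [ 0.5411 -0.1046  0.4   ] yaw -2.04 turn y -0.09 shift mm [  0.6 100.    0.3] F [-0.32  0.52 -0.24] g 0.997 ydir [-0.003  0.002 -1.   ]
((321.1439208984375, 250.65968322753906), (71.20201110839844, 46.010765075683594), 1.123302698135376)
[ 0.54352914 -0.10584424  0.17      ]
```

View pics/w12.png

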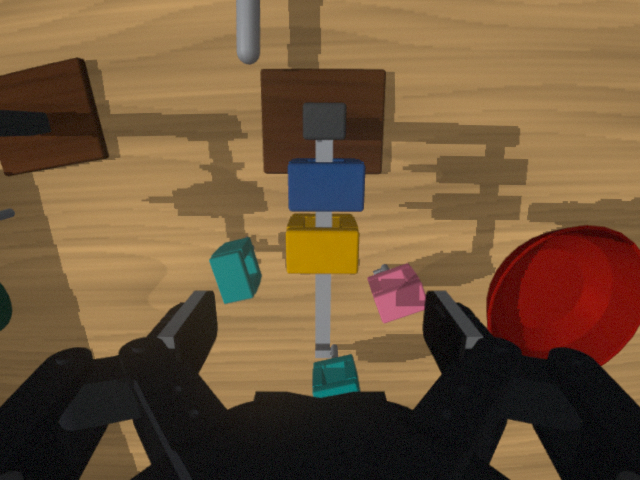

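Request:
apply_moves:
  steps:
    - [[0.001,0.03,0.001],[0,0,0]]
    - [[0,0.03,0],[0,0,0]]
    - [[0,0.03,0],[0,0,0]]
    - [[0,0.01,0],[0,0,0]]
    - [[0,0,0],[0,0,0]]
    - [[0,0,0],[0,0,0]]

```text
t: 16.73
tool_pos: [0.5433, -0.1055, 0.3032]
ee_rot: [0.491, -0.508, 0.509, -0.492]
contact_force: [0.2, 0.5, 0.6]
gripper_width: 0.996
```

Request:
apply_moves:
  steps:
    - [[0,0,0],[0,0,0]]
    - [[0,0,0],[0,0,0]]
    - [[0,0,0],[0,0,0]]
    - [[0,0,0],[0,0,0]]
    - [[0,0,0],[0,0,0]]
  grip: 0.2

```text
t: 17.35
tool_pos: [0.543, -0.1059, 0.3026]
ee_rot: [0.491, -0.508, 0.509, -0.492]
contact_force: [-0.5, -0.3, 5.2]
gripper_width: 0.508
```

Request:
apply_moves:
  steps:
    - [[0,-0.005,0],[0,0,0]]
    - [[0,-0.005,0],[0,0,0]]
    - [[0,-0.003,0],[0,0,0]]
    - [[0,0,0],[0,0,0]]
    - [[0,0,0],[0,0,0]]

```text
t: 17.98
tool_pos: [0.5424, -0.1057, 0.3145]
ee_rot: [-0.491, 0.509, -0.508, 0.491]
contact_force: [0.4, -0.5, -0.1]
gripper_width: 0.505
```

```bash
python3 - <<'E'
from h import *
delta(np.r_[hook(-.115,0,'c'),.3145],-1.95)
im=imaging.read_camera('wrist');cv2.imwrite('pics/w13.png',im[:,:,::-1])
E
```

```text
t 17.975 pos [ 0.5424 -0.1057  0.3145] yaw -1.98 turn y -0.03 shift mm [   0.5   -0.  -106. ] F [ 0.36 -0.52 -0.09] g 0.505 ydir [-0.  0. -1.]
```

View pics/w13.png

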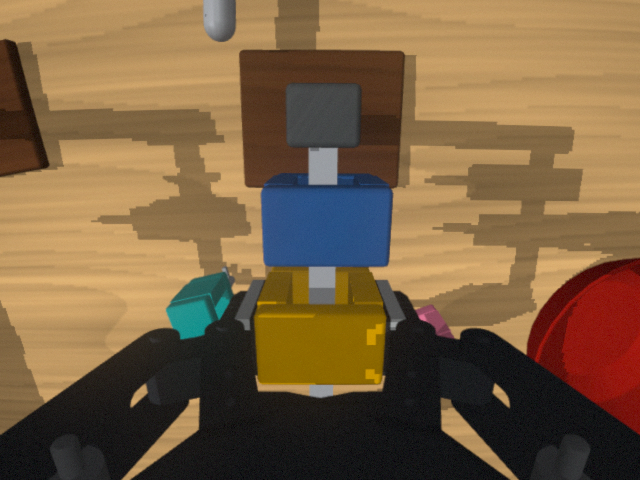

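Yellow is lifted and centred on the bar. Next I retreat 106 mm, checking the force on the way.

Request:
apply_moves:
  steps:
    - [[0,0,-0.01],[0,0,0]]
    - [[0,0,-0.013],[0,0,0]]
    - [[0,0,-0.013],[0,0,0]]
    - [[0,0,0],[0,0,0]]

```text
t: 18.52
tool_pos: [0.5052, -0.1043, 0.3144]
ee_rot: [-0.491, 0.509, -0.508, 0.491]
contact_force: [0.1, 0.1, -0.5]
gripper_width: 0.508
```

Request:
apply_moves:
  steps:
    - [[0,0,-0.014],[0,0,0]]
    - [[0,0,-0.014],[0,0,0]]
    - [[0,0,-0.014],[0,0,0]]
    - [[0,0,-0.014],[0,0,0]]
    - [[0,0,-0.014],[0,0,0]]
    - [[0,0,0],[0,0,0]]
    - [[0,0,0],[0,0,0]]

```text
t: 19.4
tool_pos: [0.4368, -0.1022, 0.315]
ee_rot: [0.491, -0.508, 0.509, -0.491]
contact_force: [-0.0, 0.9, -1.3]
gripper_width: 0.514
```

```bash
python3 - <<'E'
from h import *
delta([.4574,.1604,.401],5.8)
im=imaging.read_camera('wrist');cv2.imwrite('pics/w14.png',im[:,:,::-1])
E
```

```text
t 19.4 pos [ 0.4368 -0.1022  0.315 ] yaw -1.99 turn y -7.79 shift mm [-259.2  -86.    47. ] F [-0.04  0.94 -1.28] g 0.514 ydir [ 0.001 -0.    -1.   ]
```

View pics/w14.png

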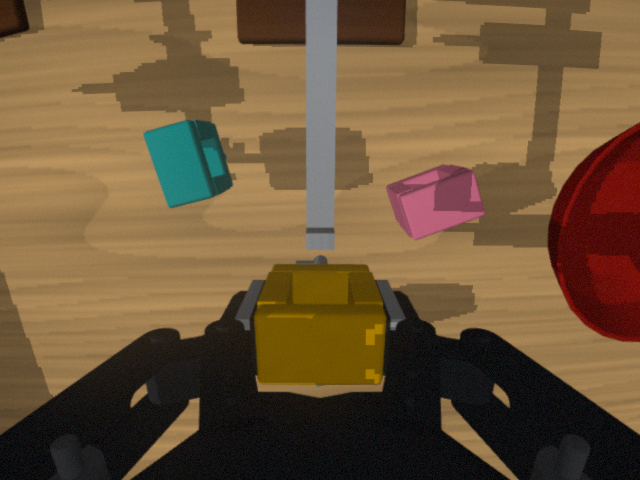

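Request:
apply_moves:
  steps:
    - [[0,-0.044,0],[0,0,0]]
    - [[0,-0.042,0],[0,-7.8,0]]
    - [[-0.052,0,0.0094],[0,0,0]]
    - [[-0.052,0,0.0094],[0,0,0]]
    - [[-0.052,0,0.0094],[0,0,0]]
    - [[-0.052,0,0.0094],[0,0,0]]
    - [[-0.051,0,0.0094],[0,0,0]]
    - [[0,0,0],[0,0,0]]

```text
t: 20.45
tool_pos: [0.4573, 0.1634, 0.4009]
ee_rot: [-0.526, 0.473, -0.472, 0.526]
contact_force: [1.0, -0.9, -0.3]
gripper_width: 0.51
```

Request:
apply_moves:
  steps:
    - [[0,0.03,0],[0,0,0]]
    - [[0,0.03,0],[0,0,0]]
    - [[0,0.026,0],[0,0,0]]
    - [[0,0,0],[0,0,0]]
    - [[0,0,0],[0,0,0]]
    - [[0,0,0],[0,0,0]]

```text
t: 21.2
tool_pos: [0.458, 0.1603, 0.3164]
ee_rot: [-0.524, 0.473, -0.475, 0.526]
contact_force: [-0.1, 0.2, -0.5]
gripper_width: 0.505
```

```bash
python3 - <<'E'
from h import *
delta([.4574,.1604,.3145],5.85)
im=imaging.read_camera('wrist');cv2.imwrite('pics/w15.png',im[:,:,::-1])
E
```

```text
t 21.2 pos [0.458  0.1603 0.3164] yaw 5.8 turn y -0.05 shift mm [-0.2  1.9 -0.6] F [-0.09  0.21 -0.5 ] g 0.505 ydir [ 0.003  0.001 -1.   ]
```

View pics/w15.png

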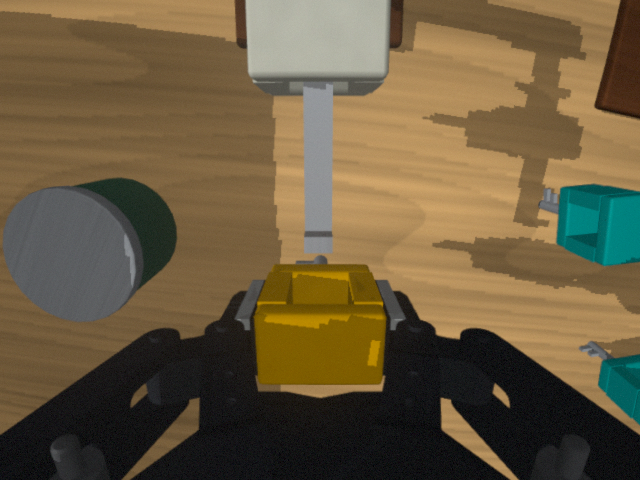

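Request:
apply_moves:
  steps:
    - [[-0.0003,0.001,0.01],[0,0,0]]
    - [[0,0.001,0.01],[0,0,0]]
    - [[0,0,0.012],[0,0,0]]
    - [[0,0,0],[0,0,0]]

```text
t: 21.75
tool_pos: [0.4901, 0.164, 0.3128]
ee_rot: [-0.524, 0.474, -0.474, 0.525]
contact_force: [-0.5, 0.5, -0.9]
gripper_width: 0.509
```

Request:
apply_moves:
  steps:
    - [[0,0,0.01],[0,0,0]]
    - [[0,0,0.009],[0,0,0]]
    - [[0,0,0.007],[0,0,0]]
    - [[0,0.004,0],[0,0,0]]
    - [[0,0.004,0],[0,0,0]]
    - [[0,0,0],[0,0,0]]
    - [[0,0,0],[0,0,0]]

```text
t: 22.62
tool_pos: [0.5146, 0.1665, 0.3046]
ee_rot: [0.525, -0.474, 0.474, -0.525]
contact_force: [0.2, -0.0, -0.9]
gripper_width: 0.509
```

```bash
python3 - <<'E'
from h import *
delta([.530,.1680,.305],5.85)
im=imaging.read_camera('wrist');cv2.imwrite('pics/w16.png',im[:,:,::-1])
E
```

```text
t 22.625 pos [0.5146 0.1665 0.3046] yaw 5.82 turn y -0.03 shift mm [ 0.1 -0.4 15.5] F [ 0.22 -0.01 -0.86] g 0.509 ydir [-0. -0. -1.]
```

View pics/w16.png

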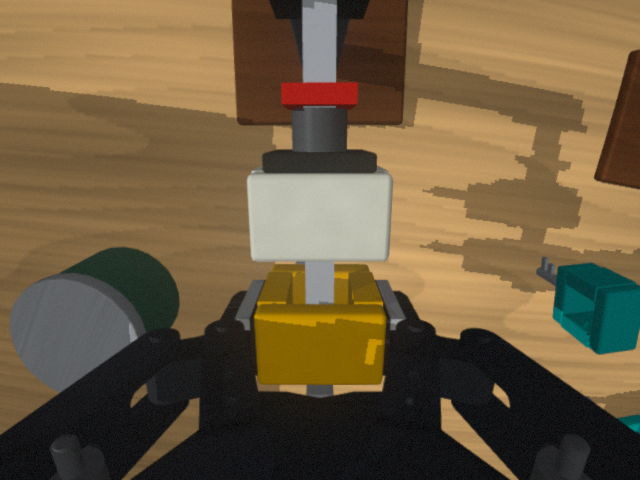

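Request:
apply_moves:
  steps:
    - [[0,0,0.003],[0,0,0]]
    - [[0,0,0.003],[0,0,0]]
    - [[0,0,0.003],[0,0,0]]
    - [[0,0,0.002],[0,0,0]]
    - [[0,0,0.001],[0,0,0]]
    - [[0,0,0],[0,0,0]]

```text
t: 23.42
tool_pos: [0.5268, 0.1678, 0.3047]
ee_rot: [0.525, -0.474, 0.474, -0.525]
contact_force: [-1.1, -0.4, -1.2]
gripper_width: 0.509
```

Request:
apply_moves:
  steps:
    - [[0,0,0.001],[0,0,0]]
    - [[0,0,0.001],[0,0,0]]
    - [[0,0,0],[0,0,0]]

```text
t: 23.8
tool_pos: [0.5288, 0.168, 0.3047]
ee_rot: [-0.525, 0.474, -0.474, 0.525]
contact_force: [0.4, 0.2, -0.8]
gripper_width: 0.508
```

Request:
apply_moves:
  steps:
    - [[0,0,0.001],[0,0,0]]
    - [[0,0,0.001],[0,0,0]]
    - [[0,0,0],[0,0,0]]

```text
t: 24.18
tool_pos: [0.5308, 0.1682, 0.3047]
ee_rot: [-0.525, 0.474, -0.474, 0.525]
contact_force: [0.7, 0.6, -1.4]
gripper_width: 0.511
```

Request:
apply_moves:
  steps:
    - [[0,0,0.001],[0,0,0]]
    - [[0,0,0],[0,0,0]]

```text
t: 24.42
tool_pos: [0.5316, 0.1683, 0.3046]
ee_rot: [0.525, -0.474, 0.474, -0.525]
contact_force: [-0.4, -0.4, -0.8]
gripper_width: 0.511
```

Request:
apply_moves:
  steps:
    - [[0,0,0.001],[0,0,0]]
    - [[0,0,0],[0,0,0]]

```text
t: 24.68
tool_pos: [0.5323, 0.1684, 0.3046]
ee_rot: [0.525, -0.474, 0.474, -0.524]
contact_force: [-3.2, -0.2, 1.5]
gripper_width: 0.51
```

Request:
apply_moves:
  steps:
    - [[0,0,0.001],[0,0,0]]
    - [[0,0,0],[0,0,0]]

```text
t: 24.92
tool_pos: [0.5331, 0.1685, 0.3045]
ee_rot: [0.525, -0.475, 0.473, -0.524]
contact_force: [-5.4, 0.2, 2.6]
gripper_width: 0.507
```

Request:
apply_moves:
  steps:
    - [[0,0,0.001],[0,0,0]]
    - [[0,0,0],[0,0,0]]

```text
t: 25.18
tool_pos: [0.5338, 0.1686, 0.3045]
ee_rot: [0.526, -0.475, 0.473, -0.524]
contact_force: [-6.2, -1.1, 3.4]
gripper_width: 0.504
```

Request:
apply_moves:
  steps:
    - [[0,0,0.0007],[0,0,0]]
    - [[0,0,0],[0,0,0]]
    - [[0,0,0],[0,0,0]]

```text
t: 25.55
tool_pos: [0.5342, 0.1686, 0.3045]
ee_rot: [0.526, -0.475, 0.473, -0.523]
contact_force: [-7.7, -1.1, 4.7]
gripper_width: 0.51
```

Request:
apply_moves:
  steps:
    - [[0,0,0],[0,0,0]]
    - [[0,0,0],[0,0,0]]
    - [[0,0,0],[0,0,0]]
    - [[0,0,0],[0,0,0]]

```text
t: 26.05
tool_pos: [0.5342, 0.1686, 0.3045]
ee_rot: [0.526, -0.475, 0.473, -0.523]
contact_force: [-7.9, -1.3, 4.0]
gripper_width: 0.509
```

```bash
python3 - <<'E'
from h import *
delta([.530,.1680,.305],5.85)
im=imaging.read_camera('wrist');cv2.imwrite('pics/w17.png',im[:,:,::-1])
E
```

```text
t 26.05 pos [0.5342 0.1686 0.3045] yaw 5.83 turn y -0.02 shift mm [ 0.2 -0.5 -4.3] F [-7.86 -1.32  3.99] g 0.509 ydir [-0.005 -0.001 -1.   ]
```

View pics/w17.png

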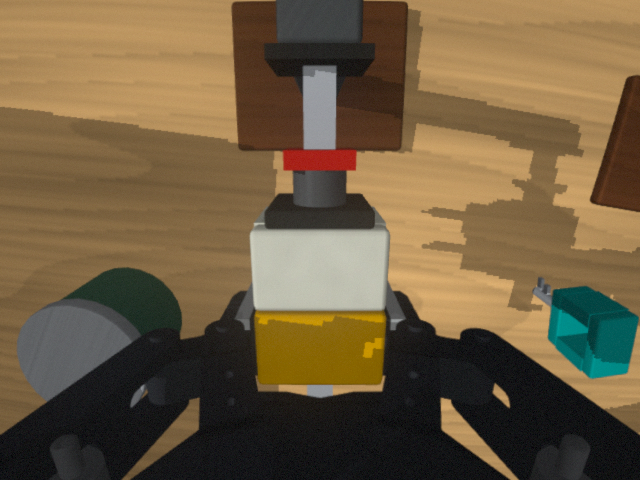

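Request:
apply_moves:
  steps:
    - [[0,0,-0.001],[0,0,0]]
    - [[0,0,-0.001],[0,0,0]]
    - [[0,0,-0.001],[0,0,0]]
    - [[0,0,-0.001],[0,0,0]]
    - [[0,0.001,0],[0,0,0]]
    - [[0,0.001,0],[0,0,0]]
    - [[0,0,0],[0,0,0]]

```text
t: 26.98
tool_pos: [0.5316, 0.1682, 0.3027]
ee_rot: [-0.524, 0.474, -0.474, 0.525]
contact_force: [-0.4, 0.5, -0.9]
gripper_width: 0.512
```

Request:
apply_moves:
  steps:
    - [[0,0.001,0],[0,0,0]]
    - [[0,0,0],[0,0,0]]

```text
t: 27.22
tool_pos: [0.5317, 0.1682, 0.3026]
ee_rot: [-0.525, 0.474, -0.474, 0.525]
contact_force: [-3.1, -0.9, 4.6]
gripper_width: 0.508
```

Request:
apply_moves:
  steps:
    - [[0,-0.0003,-0.0005],[0,0,0]]
    - [[0,0,0],[0,0,0]]

```text
t: 27.48
tool_pos: [0.5314, 0.1682, 0.3026]
ee_rot: [-0.524, 0.473, -0.475, 0.525]
contact_force: [-0.8, 0.0, 4.1]
gripper_width: 0.51
```

Request:
apply_moves:
  steps:
    - [[0,0,0],[0,0,0]]
    - [[0,0,0],[0,0,0]]
    - [[0,0,0],[0,0,0]]
    - [[0,0,0],[0,0,0]]
  grip: 1.0

```text
t: 27.98
tool_pos: [0.5308, 0.1682, 0.3017]
ee_rot: [0.525, -0.474, 0.474, -0.525]
contact_force: [-0.9, 0.1, 0.1]
gripper_width: 1.002
```

Request:
apply_moves:
  steps:
    - [[0,-0.03,0],[0,0,0]]
    - [[0,-0.035,0],[0,0,0]]
    - [[0,-0.035,0],[0,0,0]]
    - [[0,0,0],[0,0,0]]
    - [[0,0,0],[0,0,0]]

```text
t: 28.6
tool_pos: [0.5305, 0.1681, 0.4012]
ee_rot: [0.525, -0.474, 0.474, -0.524]
contact_force: [0.3, 0.1, -0.3]
gripper_width: 1.0
```

```bash
python3 - <<'E'
from h import *
delta(np.r_[hook(.029,0.000,'c'),.403],-1.95)
im=imaging.read_camera('wrist');cv2.imwrite('pics/w18.png',im[:,:,::-1])
im=imaging.read_camera('scene')[:,:,::-1];crop(im,330,180,480,350,3.5,'pics/s18.png')
E
```

```text
t 28.6 pos [0.5305 0.1681 0.4012] yaw 5.82 turn y 7.77 shift mm [273.8  -1.8  59.2] F [ 0.3   0.14 -0.29] g 1.0 ydir [-0.001 -0.    -1.   ]
```

View pics/w18.png

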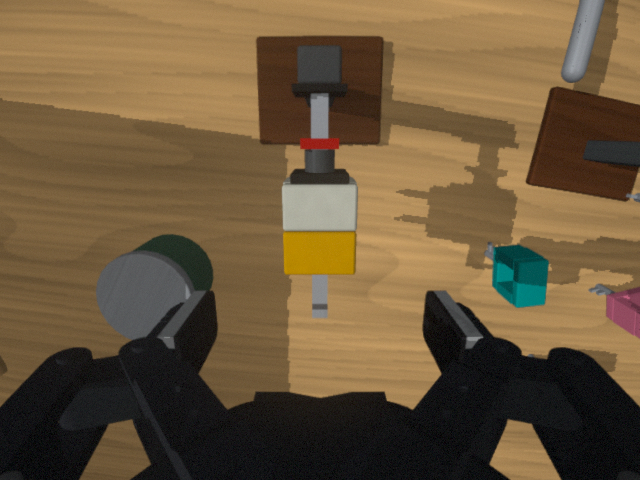

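View pics/s18.png

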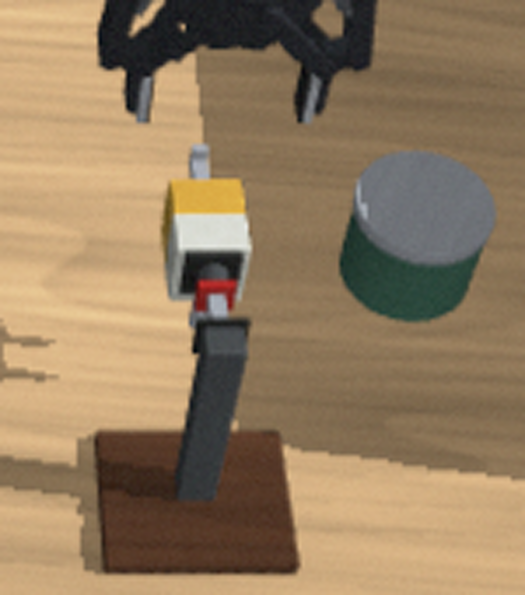

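Request:
apply_moves:
  steps:
    - [[0,0,0],[0,7.8,0]]
    - [[0.055,0,0.012],[0,0,0]]
    - [[0.055,0,0.012],[0,0,0]]
    - [[0.055,0,0.012],[0,0,0]]
    - [[0.055,0,0.012],[0,0,0]]
    - [[0.054,0,0.011],[0,0,0]]
    - [[0,0,0],[0,0,0]]
    - [[0,0,0],[0,0,0]]

```text
t: 29.7
tool_pos: [0.58, -0.1076, 0.4003]
ee_rot: [-0.491, 0.51, -0.508, 0.491]
contact_force: [0.5, -0.3, 0.4]
gripper_width: 1.002
```

```bash
python3 - <<'E'
from h import *
delta(np.r_[hook(.0295,0.000,'c'),.300],-1.95)
s=telemetry.state();im=imaging.read_camera('wrist');cv2.imwrite('pics/w19.png',im[:,:,::-1])
hsv=cv2.cvtColor(im,cv2.COLOR_RGB2HSV);m=cv2.inRange(hsv,(105,150,90),(120,255,255))
c=max(cv2.findContours(m,0,1)[0],key=cv2.contourArea);r=cv2.minAreaRect(c);print(r);print(plane('wrist',cv2.boxPoints(r),.17,s).mean(0))
E
```

```text
t 29.7 pos [ 0.58   -0.1076  0.4003] yaw -2.03 turn y -0.08 shift mm [-1.000e-01  1.003e+02  9.000e-01] F [ 0.52 -0.28  0.39] g 1.002 ydir [-0.003  0.002 -1.   ]
((323.0, 251.0), (40.0, 70.0), 90.0)
[ 0.58203392 -0.10994296  0.17      ]
```

View pics/w19.png

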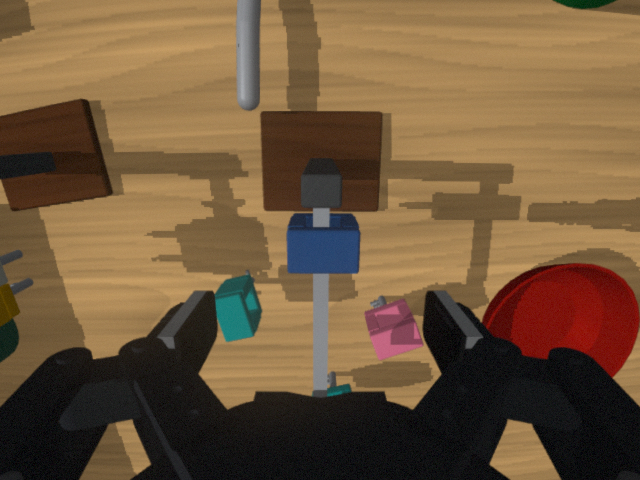

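Request:
apply_moves:
  steps:
    - [[0.0005,0.03,0.001],[0,0,0]]
    - [[0,0.03,0],[0,0,0]]
    - [[0,0.03,0],[0,0,0]]
    - [[0,0.008,0],[0,0,0]]
    - [[0,0,0],[0,0,0]]
    - [[0,0,0],[0,0,0]]

```text
t: 30.5
tool_pos: [0.5821, -0.108, 0.3057]
ee_rot: [0.491, -0.508, 0.509, -0.492]
contact_force: [0.4, -0.1, 0.3]
gripper_width: 1.003
```

Request:
apply_moves:
  steps:
    - [[0,0,0],[0,0,0]]
    - [[0,0,0],[0,0,0]]
    - [[0,0,0],[0,0,0]]
    - [[0,0,0],[0,0,0]]
    - [[0,0,0],[0,0,0]]
  grip: 0.2

```text
t: 31.12
tool_pos: [0.5817, -0.1085, 0.3049]
ee_rot: [0.491, -0.508, 0.509, -0.491]
contact_force: [-1.4, 0.3, 4.8]
gripper_width: 0.51
```

Request:
apply_moves:
  steps:
    - [[0,-0.005,0],[0,0,0]]
    - [[0,-0.005,0],[0,0,0]]
    - [[0,-0.003,0],[0,0,0]]
    - [[0,0,0],[0,0,0]]
    - [[0,0,0],[0,0,0]]

```text
t: 31.75
tool_pos: [0.5813, -0.1082, 0.3168]
ee_rot: [-0.491, 0.509, -0.508, 0.491]
contact_force: [-0.3, 0.2, -0.7]
gripper_width: 0.509
```

```bash
python3 - <<'E'
from h import *
delta(np.r_[hook(-.115,0,'c'),.3145],-1.95)
im=imaging.read_camera('wrist');cv2.imwrite('pics/w20.png',im[:,:,::-1])
im=imaging.read_camera('scene')[:,:,::-1];crop(im,190,150,350,300,4,'pics/s20.png')
E
```

```text
t 31.75 pos [ 0.5813 -0.1082  0.3168] yaw -1.99 turn y -0.04 shift mm [  -0.7    2.3 -144.9] F [-0.31  0.19 -0.69] g 0.509 ydir [-0.  0. -1.]
```

View pics/w20.png

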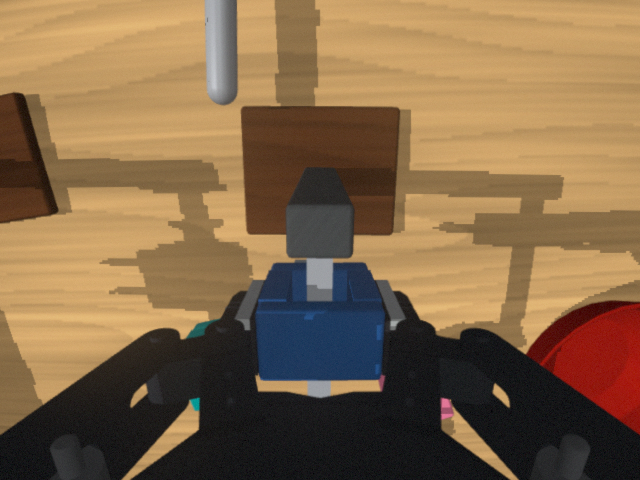

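View pics/s20.png

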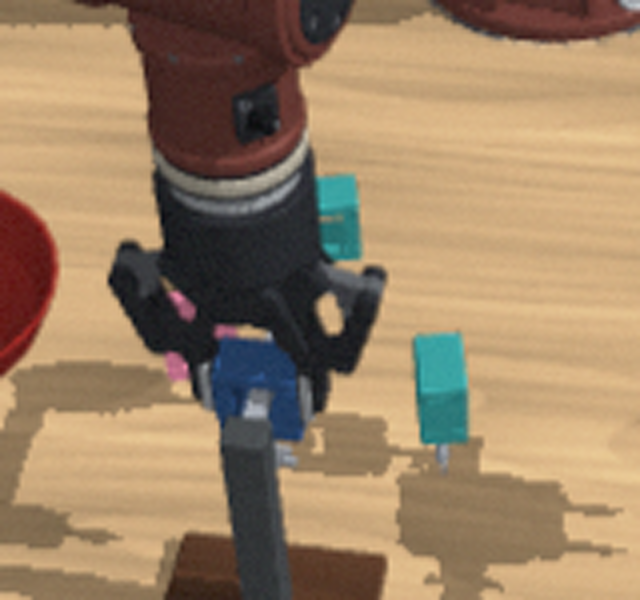

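Request:
apply_moves:
  steps:
    - [[0,0,-0.01],[0,0,0]]
    - [[0,0,-0.015],[0,0,0]]
    - [[0,0,-0.015],[0,0,0]]
    - [[0,0,-0.015],[0,0,0]]
    - [[0,0,-0.015],[0,0,0]]
    - [[0,0,-0.005],[0,0,0]]
    - [[0,0,0],[0,0,0]]

```text
t: 32.72
tool_pos: [0.5061, -0.1057, 0.3172]
ee_rot: [0.491, -0.508, 0.509, -0.491]
contact_force: [-0.7, 0.2, 0.2]
gripper_width: 0.506
```

Request:
apply_moves:
  steps:
    - [[0,0,-0.014],[0,0,0]]
    - [[0,0,-0.014],[0,0,0]]
    - [[0,0,-0.014],[0,0,0]]
    - [[0,0,-0.014],[0,0,0]]
    - [[0,0,-0.014],[0,0,0]]
    - [[0,0,0],[0,0,0]]
    - [[0,0,0],[0,0,0]]

```text
t: 33.6
tool_pos: [0.4366, -0.1033, 0.3173]
ee_rot: [0.491, -0.508, 0.509, -0.491]
contact_force: [-0.3, 0.6, -0.7]
gripper_width: 0.505
```

```bash
python3 - <<'E'
from h import *
im=imaging.read_camera('wrist');cv2.imwrite('pics/w21.png',im[:,:,::-1])
im=imaging.read_camera('top')[:,:,::-1].copy();cv2.imwrite('pics/t21.png',im)
hsv=cv2.cvtColor(im,cv2.COLOR_BGR2HSV);m=cv2.inRange(hsv,(0,150,60),(8,255,255))|cv2.inRange(hsv,(172,150,60),(180,255,255))
c=max(cv2.findContours(m,0,1)[0],key=cv2.contourArea);e=cv2.fitEllipse(c);print(e[0],plane('top',[e[0]],.055))
s=telemetry.state();print(s['qpos'])
delta([.37,-.36,.40],-1.95)
E
```

```text
(528.5978393554688, 300.93804931640625) [[ 0.4307682  -0.35976077  0.055     ]]
[-3.88856346e-01 -6.85448650e-02  2.09267765e+00  1.22308099e-04
  1.11661441e+00  1.21651286e+00]
t 33.7 pos [ 0.4369 -0.1033  0.3173] yaw -1.98 turn y -0.03 shift mm [258.8 -82.7 -58.1] F [ 0.29 -0.27 -1.89] g 0.508 ydir [ 0.001 -0.    -1.   ]
```

View pics/w21.png

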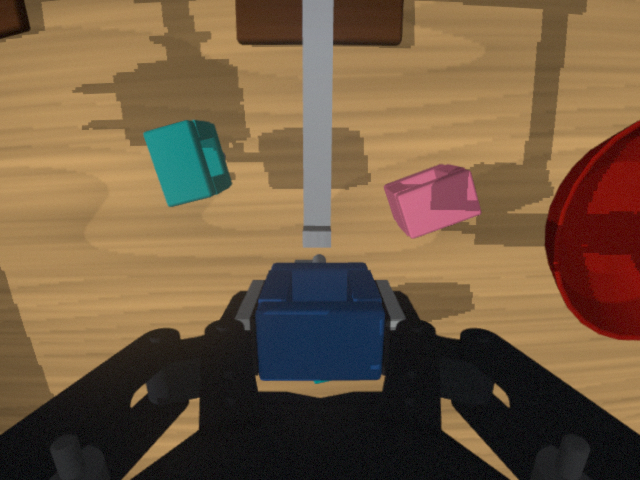

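View pics/t21.png

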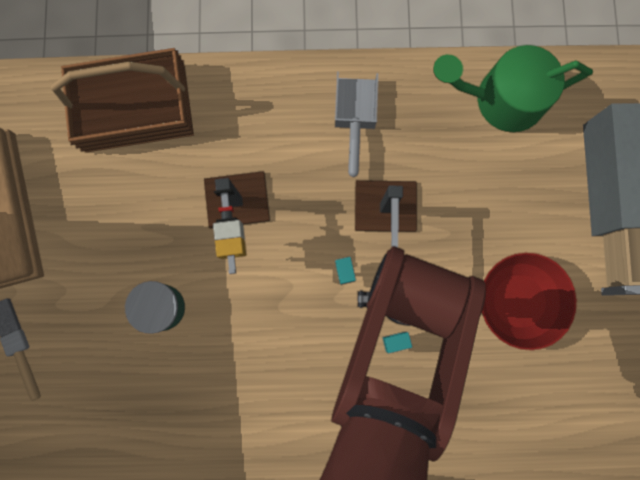

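Request:
apply_moves:
  steps:
    - [[0,-0.05,0],[0,0,0]]
    - [[0,-0.05,0],[0,0,0]]
    - [[0,0,0],[0,9.5,0]]
    - [[0,0,0],[0,9.5,0]]
    - [[0,0,0],[0,9.5,0]]
    - [[0,0,0],[0,9.3,0]]
    - [[0,0,0],[0,0,0]]

```text
t: 34.58
tool_pos: [0.4368, -0.1032, 0.4171]
ee_rot: [0.301, -0.64, 0.64, -0.301]
contact_force: [-0.1, 0.3, -0.8]
gripper_width: 0.513
```

```bash
python3 - <<'E'
from h import *
delta([.431,-.359,.42],-39.8);print(telemetry.state()['qpos'].round(4))
E
```

```text
t 34.575 pos [ 0.4368 -0.1032  0.4171] yaw -39.66 turn y 0.14 shift mm [200.2  -2.9 159.3] F [-0.12  0.31 -0.75] g 0.513 ydir [ 0. -0. -1.]
[-0.3887 -0.1848  1.9971  0.      1.3292  1.8744]
```

Request:
apply_moves:
  steps:
    - [[0.04,0,0.032],[0,0,0]]
    - [[0.04,0,0.032],[0,0,0]]
    - [[0.04,0,0.032],[0,0,0]]
    - [[0.04,0,0.032],[0,0,0]]
    - [[0.04,0,0.031],[0,0,0]]
    - [[0,0,0],[0,0,0]]
    - [[0,0,0],[0,0,0]]

```text
t: 35.45
tool_pos: [0.4307, -0.3586, 0.4165]
ee_rot: [-0.3, 0.641, -0.64, 0.3]
contact_force: [0.2, -0.4, -0.2]
gripper_width: 0.514
```

```bash
cat > kin.py <<'E'
from h import *
from scipy.optimize import least_squares
s=telemetry.state();print(s['qpos'].round(4));delta([.431,-.359,.42],-39.8)
D=[([.2178,1.6149],[np.hypot(.16714,.60184),.4034]),([-.06854,2.09268],[np.hypot(.4369,.1033),.3173]),([-.1848,1.9971],[np.hypot(.4368,.1032),.4171]),(s['qpos'][1:3],[np.hypot(*s['tool_pos'][:2]),s['tool_pos'][2]])]
def f(p,q):
    a1,L2,L3,h,a3=p;A=q[0]+q[1]
    return np.array([a1+L2*np.sin(q[0])+L3*np.sin(A)-a3*np.cos(A), h+L2*np.cos(q[0])+L3*np.cos(A)+a3*np.sin(A)])
r=least_squares(lambda p:np.concatenate([f(p,q)-y for q,y in D]+[[.01*p[4]]]),[.05,.4,.4,.2,0]);print(r.x.round(4),r.fun.round(4))
for d6 in (.06,.08,.1,.13):
  for name,th,c in (('fwd',45,-.058),('back',-45,.058),('fwd30',30,-.05),('back30',-30,.05)):
    t=np.radians(th);u=.561+c-.160*np.sin(t);z=.055+.16*np.cos(t)
    # equivalent down-pose point: wrist centre + d6 below
    P=np.array([u-d6*np.sin(t),z+d6*np.cos(t)-d6])
    g=least_squares(lambda q:f(r.x,q)-P,[-.1,2.]);q=g.x
    print(d6,name,P.round(3),q.round(3),'q5',(np.pi-t-q.sum()).round(3),g.cost<1e-8)
E
python3 kin.py
```

```text
[-8.1970e-01  7.0500e-02  1.7554e+00  6.0000e-04  1.3171e+00  1.4443e+00]
t 35.45 pos [ 0.4307 -0.3586  0.4165] yaw -39.72 turn y 0.08 shift mm [ 0.1 -3.5  0.5] F [ 0.18 -0.38 -0.23] g 0.514 ydir [-0.001  0.001 -1.   ]
[ 0.0051  0.4496  0.5563  0.1648 -0.0583] [-0.      0.      0.     -0.     -0.     -0.      0.0001 -0.     -0.0006]
0.06 fwd [0.347 0.151] [0.063 2.378] q5 -0.085 True
0.06 back [0.775 0.151] [0.788 1.312] q5 1.827 True
0.06 fwd30 [0.401 0.186] [0.078 2.258] q5 0.282 True
0.06 back30 [0.721 0.186] [0.645 1.471] q5 1.549 True
0.08 fwd [0.333 0.145] [0.052 2.409] q5 -0.105 True
0.08 back [0.789 0.145] [0.822 1.268] q5 1.838 True
0.08 fwd30 [0.391 0.183] [0.064 2.281] q5 0.273 True
0.08 back30 [0.731 0.183] [0.667 1.442] q5 1.556 True
0.1 fwd [0.319 0.139] [0.042 2.439] q5 -0.125 True
0.1 back [0.803 0.139] [0.856 1.222] q5 1.85 True
0.1 fwd30 [0.381 0.18 ] [0.05  2.303] q5 0.264 True
0.1 back30 [0.741 0.18 ] [0.688 1.413] q5 1.564 True
0.13 fwd [0.298 0.13 ] [0.028 2.485] q5 -0.156 True
0.13 back [0.824 0.13 ] [0.908 1.149] q5 1.87 True
0.13 fwd30 [0.366 0.176] [0.029 2.337] q5 0.252 True
0.13 back30 [0.756 0.176] [0.721 1.369] q5 1.576 True
```

```bash
python3 - <<'E'
from h import *
for z in (0,.1,.2): print(z,plane('top',[(597,235),(585,120),(603,291),(622,105)],z).round(3).tolist())
print(tri('top',(597,235),'scene',(95,268)), tri('top',(603,291),'scene',(104,228)))
im=imaging.read_camera('scene')[:,:,::-1];cv2.imwrite('pics/s22.png',im)
E
```

```text
0 [[0.556, -0.521, 0.0], [0.788, -0.515, 0.0], [0.447, -0.525, 0.0], [0.819, -0.594, 0.0]]
0.1 [[0.544, -0.474, 0.1], [0.755, -0.468, 0.1], [0.445, -0.477, 0.1], [0.783, -0.54, 0.1]]
0.2 [[0.532, -0.426, 0.2], [0.723, -0.422, 0.2], [0.442, -0.429, 0.2], [0.747, -0.486, 0.2]]
(array([ 0.55514198, -0.51578485,  0.0011203 ]), np.float64(0.009221199105051401)) (array([ 0.44709985, -0.51903089,  0.02127876]), np.float64(0.007438580829503287))
```

View pics/s22.png

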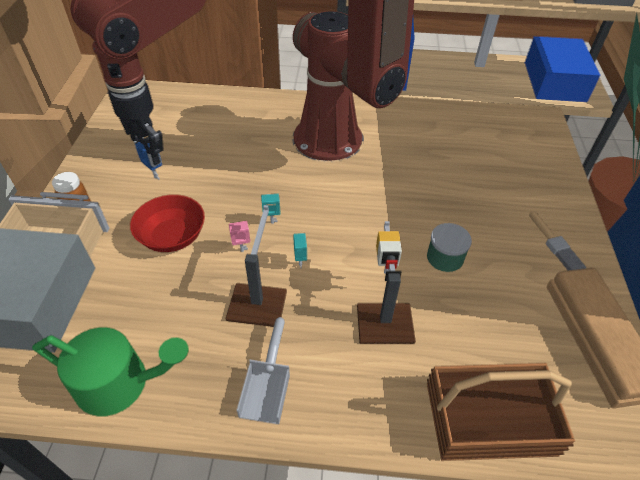

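Request:
apply_moves:
  steps:
    - [[0,0,0],[0,-10,0]]
    - [[0,0,0],[0,-10,0]]
    - [[0,0,0],[0,-10,0]]
    - [[0,0,0],[0,-9.7,0]]
    - [[0,0,0.045],[0,0,0]]
    - [[0,0,0.045],[0,0,0]]
    - [[0,0,0.045],[0,0,0]]
    - [[0,0,0.036],[0,0,0]]

```text
t: 36.5
tool_pos: [0.6036, -0.3567, 0.4171]
ee_rot: [-0.5, 0.499, -0.499, 0.501]
contact_force: [0.2, -0.7, -1.3]
gripper_width: 0.509
```

Request:
apply_moves:
  steps:
    - [[0,0,0],[-9,0,0]]
    - [[0,0,0],[-9,0,0]]
    - [[0,0,0],[-9,0,0]]
    - [[0,0,0],[-9,0,0]]
    - [[0,0,0],[-9,0,0]]
    - [[0,0,0],[0,0,0]]
    - [[0,0,0],[0,0,0]]

```text
t: 37.38
tool_pos: [0.602, -0.358, 0.4171]
ee_rot: [0.653, -0.653, 0.271, -0.272]
contact_force: [-0.4, -0.3, -0.7]
gripper_width: 0.507
```

```bash
cat > tilt.py <<'E'
from h import *
import sys
s=telemetry.state();M=R.from_quat(s['ee_rot']).as_matrix();print(M.round(3),s['tool_pos'].round(4),s['qpos'].round(3),s['contact_force'].round(2))
c=s['tool_pos']+.160*M[:,1];print('block centre',c.round(4),'tip',(c+.065*M[:,1]).round(4),'t',s['t'])
T=np.array([float(v) for v in sys.argv[1:4]]);print('shift to',T,'tool mm',(1000*M.T@(T-c)).round(1))
E
python3 tilt.py .489 -.359 .20; python3 - <<'E'
from h import *
cv2.imwrite('pics/s23.png',imaging.read_camera('scene')[:,:,::-1]);cv2.imwrite('pics/w23.png',imaging.read_camera('wrist')[:,:,::-1])
E
```

```text
[[ 0.    -0.705  0.709]
 [-1.     0.     0.   ]
 [-0.    -0.709 -0.705]] [ 0.602  -0.358   0.4171] [-0.566  0.564  1.202 -0.436  2.033  0.942] [-0.41 -0.33 -0.7 ]
block centre [ 0.4891 -0.358   0.3036] tip [ 0.4433 -0.358   0.2576] t 37.375
shift to [ 0.489 -0.359  0.2  ] tool mm [ 1.1 73.6 73. ]
```

View pics/s23.png

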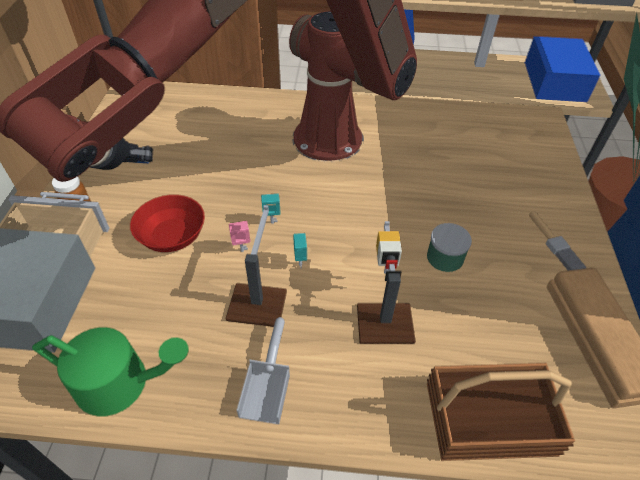

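View pics/w23.png

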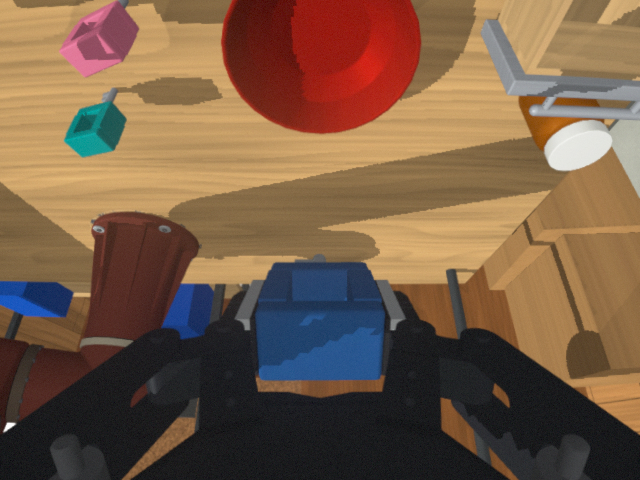

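Request:
apply_moves:
  steps:
    - [[0.001,0.029,0.0288],[0,0,0]]
    - [[0,0.029,0.0288],[0,0,0]]
    - [[0,0.029,0.0288],[0,0,0]]
    - [[0,0.029,0.0288],[0,0,0]]
    - [[0,0.02,0.0199],[0,0,0]]
    - [[0,0,0],[0,0,0]]
    - [[0,0,0],[0,0,0]]

```text
t: 38.35
tool_pos: [0.6016, -0.3604, 0.2273]
ee_rot: [-0.653, 0.653, -0.272, 0.27]
contact_force: [-0.5, -0.4, -0.9]
gripper_width: 0.51
```

```bash
python3 tilt.py .489 -.359 .06; python3 - <<'E'
from h import *
im=imaging.read_camera('scene')[:,:,::-1];crop(im,60,80,300,280,3.3,'pics/s24.png');im=imaging.read_camera('top')[:,:,::-1];crop(im,380,160,640,360,3,'pics/t24.png')
E
```

```text
[[-0.002 -0.706  0.708]
 [-1.    -0.    -0.002]
 [ 0.002 -0.708 -0.706]] [ 0.6016 -0.3604  0.2273] [-0.568  0.749  1.292 -0.399  1.782  1.06 ] [-0.48 -0.39 -0.85]
block centre [ 0.4887 -0.3604  0.1139] tip [ 0.4428 -0.3604  0.0679] t 38.35
shift to [ 0.489 -0.359  0.06 ] tool mm [-1.5 38.  38.3]
```

View pics/s24.png

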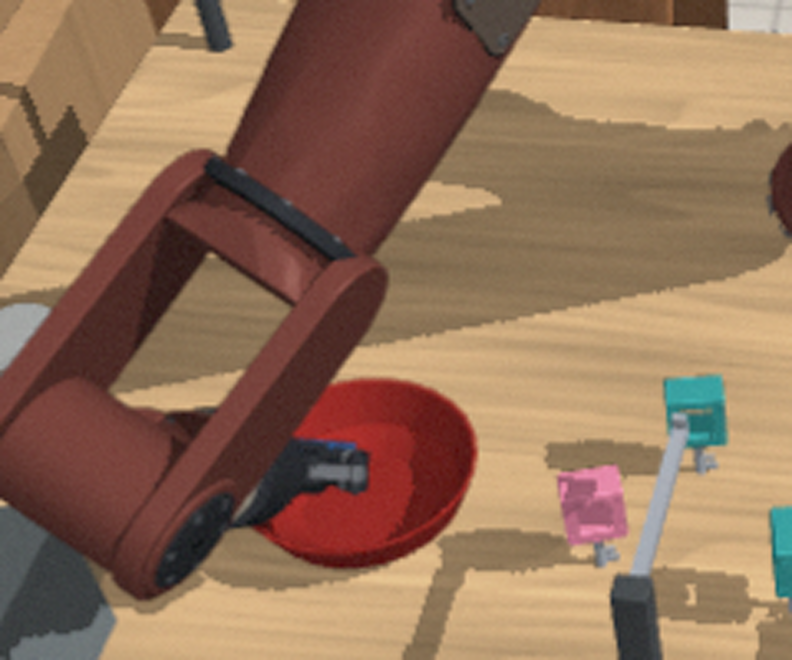

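View pics/t24.png

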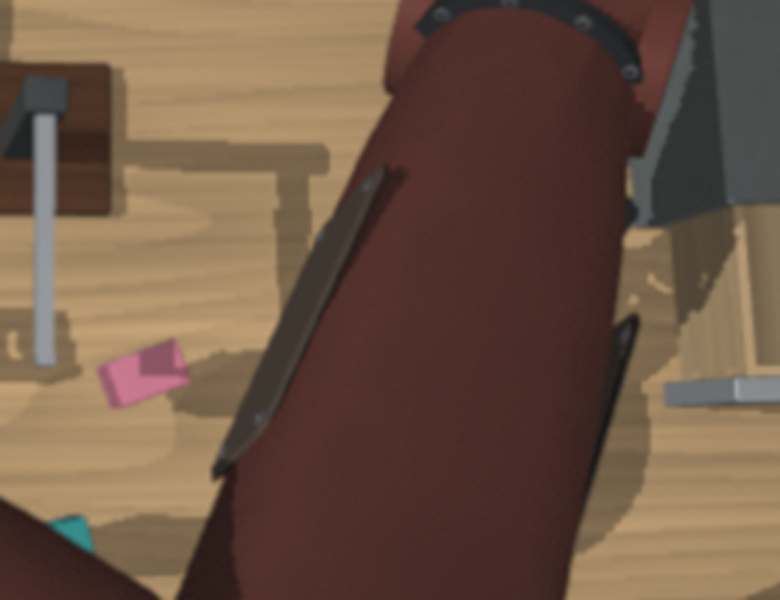

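Request:
apply_moves:
  steps:
    - [[-0.001,0.01,0.01],[0,0,0]]
    - [[0,0.01,0.01],[0,0,0]]
    - [[0,0.007,0.007],[0,0,0]]
    - [[0,0.004,0.004],[0,0,0]]
    - [[0,0,0],[0,0,0]]
    - [[0,0,0],[0,0,0]]

```text
t: 39.2
tool_pos: [0.6012, -0.3591, 0.1819]
ee_rot: [-0.653, 0.654, -0.271, 0.27]
contact_force: [-1.6, 0.5, -0.9]
gripper_width: 0.509
```

```bash
python3 tilt.py .489 -.359 .052
```

```text
[[-0.001 -0.707  0.707]
 [-1.     0.001 -0.001]
 [ 0.    -0.707 -0.707]] [ 0.6012 -0.3591  0.1819] [-0.567  0.806  1.295 -0.394  1.729  1.083] [-1.6   0.45 -0.9 ]
block centre [ 0.4881 -0.359   0.0687] tip [ 0.4422 -0.3589  0.0227] t 39.2
shift to [ 0.489 -0.359  0.052] tool mm [ 0.  11.2 12.4]
```

Creep down, about 1.4 mm of height per row.

Request:
apply_moves:
  steps:
    - [[0,0.002,0.002],[0,0,0]]
    - [[0,0.002,0.002],[0,0,0]]
    - [[0,0.001,0.001],[0,0,0]]
    - [[0,0,0],[0,0,0]]

```text
t: 39.7
tool_pos: [0.6009, -0.3588, 0.1741]
ee_rot: [-0.653, 0.654, -0.271, 0.27]
contact_force: [0.6, 0.6, -2.4]
gripper_width: 0.509
```

Request:
apply_moves:
  steps:
    - [[0,0.001,0.001],[0,0,0]]
    - [[0,0.001,0.001],[0,0,0]]
    - [[0,0,0],[0,0,0]]

```text
t: 40.08
tool_pos: [0.6009, -0.3589, 0.1713]
ee_rot: [-0.653, 0.654, -0.271, 0.27]
contact_force: [-0.0, 0.1, -0.5]
gripper_width: 0.504
```

Request:
apply_moves:
  steps:
    - [[0,0.001,0.001],[0,0,0]]
    - [[0,0,0],[0,0,0]]

```text
t: 40.33
tool_pos: [0.601, -0.3588, 0.17]
ee_rot: [-0.653, 0.654, -0.271, 0.27]
contact_force: [-0.6, 1.8, -0.1]
gripper_width: 0.507
```

Request:
apply_moves:
  steps:
    - [[0,0.001,0.001],[0,0,0]]
    - [[0,0,0],[0,0,0]]

```text
t: 40.58
tool_pos: [0.6009, -0.3589, 0.1685]
ee_rot: [-0.653, 0.654, -0.271, 0.27]
contact_force: [-0.1, -0.2, -0.6]
gripper_width: 0.509
```

Request:
apply_moves:
  steps:
    - [[0,0.001,0.001],[0,0,0]]
    - [[0,0,0],[0,0,0]]

```text
t: 40.83
tool_pos: [0.601, -0.3589, 0.1671]
ee_rot: [-0.653, 0.654, -0.271, 0.27]
contact_force: [-0.6, 0.7, -1.6]
gripper_width: 0.515
```

Request:
apply_moves:
  steps:
    - [[0,0.001,0.001],[0,0,0]]
    - [[0,0,0],[0,0,0]]

```text
t: 41.08
tool_pos: [0.6011, -0.3589, 0.1662]
ee_rot: [-0.653, 0.654, -0.271, 0.27]
contact_force: [-0.3, 0.5, 1.5]
gripper_width: 0.512
```

Request:
apply_moves:
  steps:
    - [[0,-0.001,0.001],[0,0,0]]
    - [[0,-0.001,0.001],[0,0,0]]
    - [[0,0,0],[0,0,0]]

```text
t: 41.45
tool_pos: [0.604, -0.3589, 0.1661]
ee_rot: [-0.653, 0.654, -0.271, 0.27]
contact_force: [-0.5, 0.2, 0.9]
gripper_width: 0.507
```

```bash
python3 tilt.py .489 -.359 .052; python3 - <<'E'
from h import *
im=imaging.read_camera('wrist')[:,:,::-1];cv2.imwrite('pics/w25.png',im);im=imaging.read_camera('scene')[:,:,::-1];crop(im,100,150,260,270,5,'pics/s25.png')
E
```

```text
[[-0.002 -0.707  0.707]
 [-1.     0.001 -0.001]
 [ 0.    -0.707 -0.707]] [ 0.604  -0.3589  0.1661] [-0.565  0.831  1.285 -0.392  1.715  1.091] [-0.46  0.22  0.91]
block centre [ 0.4908 -0.3588  0.053 ] tip [ 0.4448 -0.3587  0.007 ] t 41.45
shift to [ 0.489 -0.359  0.052] tool mm [ 0.2  2.  -0.6]
```

View pics/w25.png

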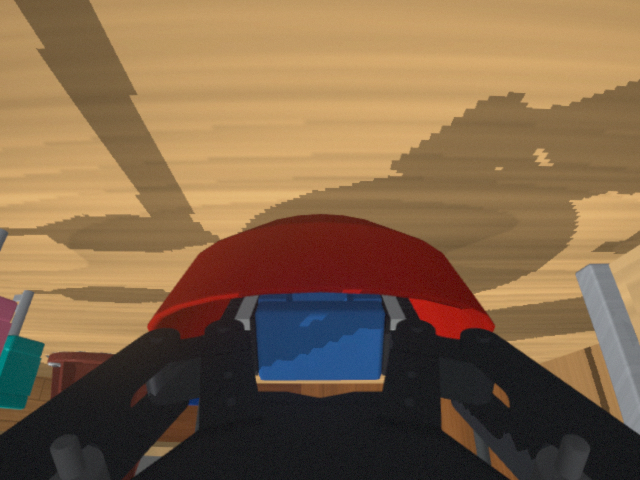

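View pics/s25.png

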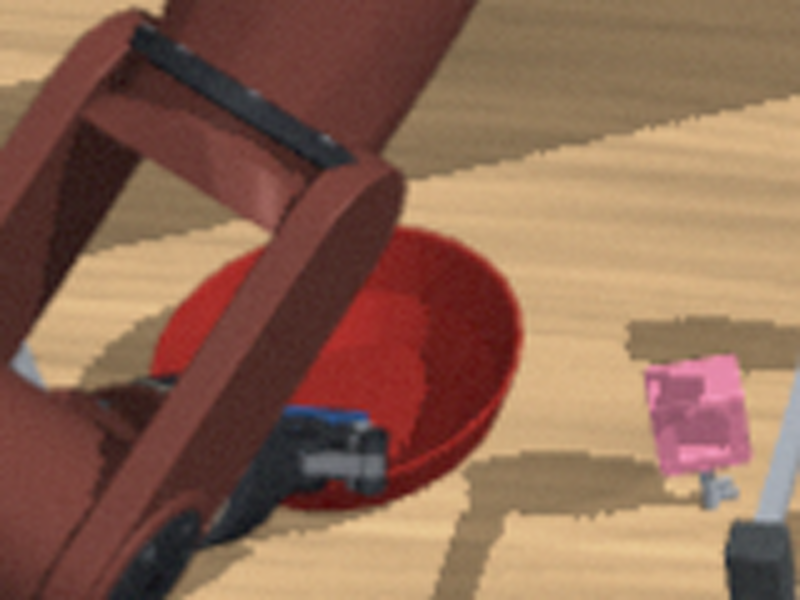

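Request:
apply_moves:
  steps:
    - [[0,0,0],[0,0,0]]
    - [[0,0,0],[0,0,0]]
    - [[0,0,0],[0,0,0]]
    - [[0,0,0],[0,0,0]]
  grip: 0.57

```text
t: 42.05
tool_pos: [0.6038, -0.3589, 0.1658]
ee_rot: [-0.653, 0.654, -0.271, 0.27]
contact_force: [-0.2, -0.1, -0.0]
gripper_width: 0.576
```

```bash
python3 tilt.py .489 -.359 .052; python3 - <<'E'
from h import *
im=imaging.read_camera('wrist')[:,:,::-1];cv2.imwrite('pics/w26.png',im)
E
```

```text
[[-0.001 -0.707  0.707]
 [-1.     0.001 -0.001]
 [-0.    -0.707 -0.707]] [ 0.6038 -0.3589  0.1658] [-0.565  0.831  1.286 -0.392  1.715  1.091] [-0.19 -0.1  -0.01]
block centre [ 0.4907 -0.3587  0.0527] tip [ 0.4447 -0.3587  0.0067] t 42.05
shift to [ 0.489 -0.359  0.052] tool mm [ 0.3  1.7 -0.7]
```

View pics/w26.png

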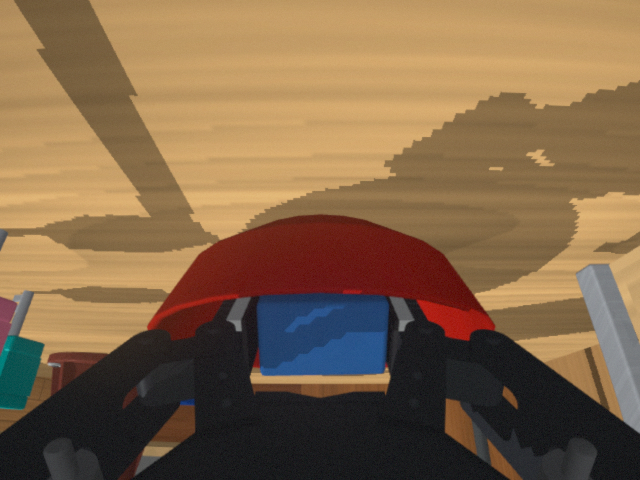

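Request:
apply_moves:
  steps:
    - [[0,0,0],[0,0,0]]
    - [[0,-0.004,0],[0,0,0]]
    - [[0,-0.008,0],[0,0,0]]
    - [[0,-0.012,0],[0,0,0]]
    - [[0,-0.02,0],[0,0,0]]
    - [[0,-0.03,0],[0,0,0]]
    - [[0,0,0],[0,0,0]]
  grip: 0.62

```text
t: 42.98
tool_pos: [0.6585, -0.3592, 0.2218]
ee_rot: [0.653, -0.652, 0.274, -0.271]
contact_force: [0.6, -0.6, 0.5]
gripper_width: 0.617
```

```bash
python3 tilt.py .489 -.359 .052; python3 - <<'E'
from h import *
im=imaging.read_camera('wrist')[:,:,::-1];cv2.imwrite('pics/w27.png',im)
E
```

```text
[[-0.    -0.703  0.711]
 [-1.    -0.002 -0.003]
 [ 0.004 -0.711 -0.703]] [ 0.6585 -0.3592  0.2218] [-0.53   0.852  1.129 -0.381  1.846  1.07 ] [ 0.65 -0.64  0.55]
block centre [ 0.546  -0.3596  0.108 ] tip [ 0.5003 -0.3598  0.0618] t 42.975
shift to [ 0.489 -0.359  0.052] tool mm [-0.8 79.9 -1.2]
```

View pics/w27.png

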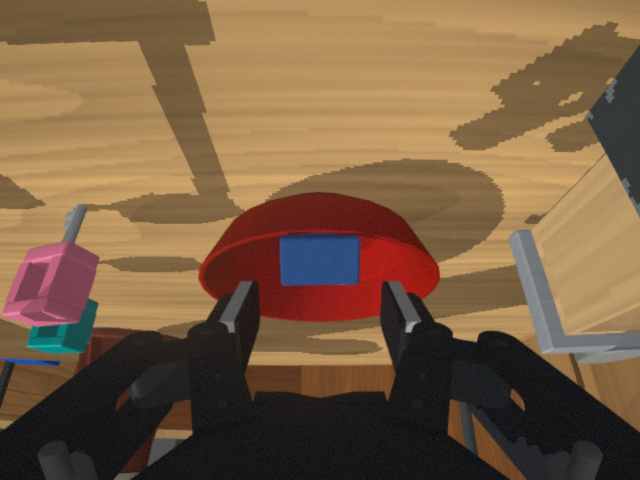

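Request:
apply_moves:
  steps:
    - [[0,-0.03,-0.03],[0,0,0]]
    - [[0,-0.03,-0.03],[0,0,0]]
    - [[0,-0.03,-0.03],[0,0,0]]
    - [[0,-0.03,-0.03],[0,0,0]]
    - [[0,0,0],[10,0,0]]
    - [[0,0,0],[10,0,0]]
    - [[0,0,0],[10,0,0]]
    - [[0,0,0],[10,0,0]]

```text
t: 44.02
tool_pos: [0.6553, -0.3589, 0.3865]
ee_rot: [-0.52, 0.521, -0.479, 0.478]
contact_force: [-0.8, -0.9, -0.0]
gripper_width: 0.62
```

Request:
apply_moves:
  steps:
    - [[0,0,0],[5,0,0]]
    - [[-0.05,0,0],[0,0,0]]
    - [[-0.05,0,0],[0,0,0]]
    - [[-0.05,0,0],[0,0,0]]
    - [[-0.05,0,0],[0,0,0]]
    - [[0,0,0],[0,0,0]]

```text
t: 44.78
tool_pos: [0.6555, -0.1554, 0.3863]
ee_rot: [0.501, -0.501, 0.498, -0.5]
contact_force: [0.7, 0.1, 0.2]
gripper_width: 0.619
```

```bash
python3 - <<'E'
from h import *
s=telemetry.state();print(s['t'],s['tool_pos'],s['contact_force'])
cv2.imwrite('pics/s28.png',imaging.read_camera('scene')[:,:,::-1]);im=imaging.read_camera('top')[:,:,::-1];cv2.imwrite('pics/t28.png',im)
print('tin',plane('top',[(151,307)],.076))
E
```

```text
44.775 [ 0.65554629 -0.15535405  0.38631737] [0.67785695 0.08511207 0.17777467]
tin [[0.43341692 0.32370842 0.076     ]]
```

View pics/s28.png

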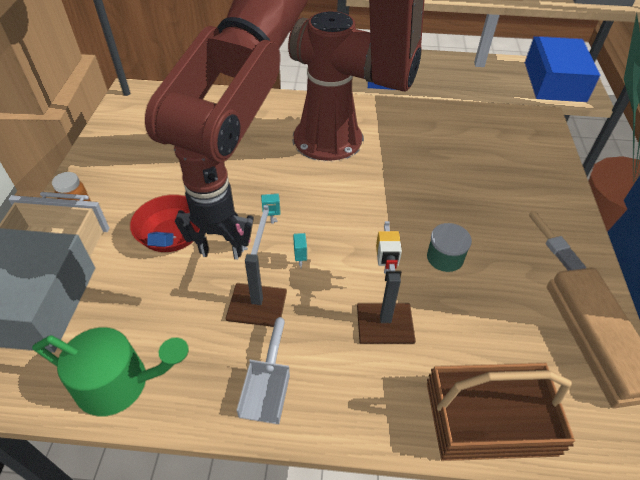

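View pics/t28.png

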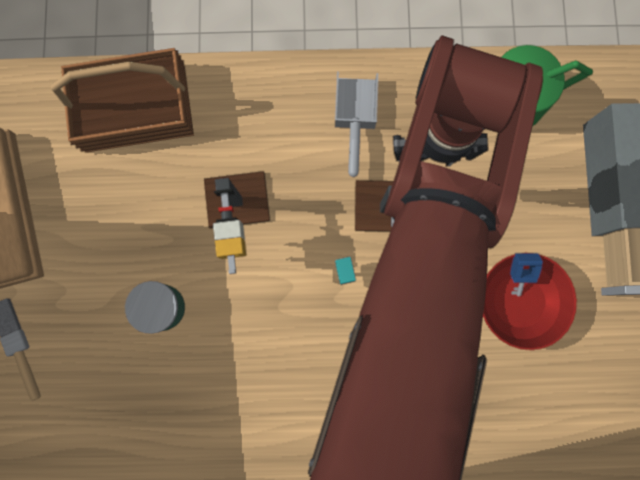

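```bash
python3 - <<'E'
from plant import arm
print(arm.sign_off())
E
```

```text
the job is handed in; nothing more can be done
None
```

The job is handed in: the yellow and white keys hang on the spare hook and the blue key is in the red bowl. It took about 45 s of the 72 s.

- **White key:** it hung in front, so I moved it first. I pressed it against the bumper at about 6.5–7 N for roughly 0.9 s, then set it down on the bar and let go.
- **Yellow key:** I pressed it back through the white one at about 7.7–7.9 N for roughly 0.9 s, then set it down and let go.
- **Blue key:** I took it off the hook, tilted it 45° and lowered it until the key tip touched the bowl floor. I then let go with the block a few millimetres from the wall.

**Last checks:** the final scene and top pictures show the following.
- The white and yellow blocks are touching each other, close up to the bumper, with the front of the spare bar free.
- The blue block leans inside the bowl, with its key tip on the floor of the bowl.
- The green tin is where it was (same pixel, 151, 307).
- The arm is clear of everything, with no force on it beyond sensor noise.

**Two limits:**
- The press forces are wrist readings with about ±1 N of noise. The yellow press also loses a little to friction before it reaches the bumper.
- The blue key rests leaning on the wall, not lying flat.

No check failed.

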